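Nest the reducing inserts in the bottle holder and stand the bottle in it

ROBOT

A 6-joint arm with a two-finger parallel gripper is mounted at the origin on a cart in front of the work surface, level with it; the furniture and walls round the work are solid. World frame = base frame: x ahead of the robot, y to its left, z up, the work surface at z = 0. Lengths are in mm, angles in degrees, forces in N, time in s.
With the tool pointing down it reaches from about 300 to 850 mm from the base axis. Payload 4.2 kg.
Tool frame: the origin (TCP) lies midway between the tips of the shut fingers; the grasp point (between the pads) lies env.grasp_offset behind it (env.grasp_offset is the distance from the TCP to the grasp point, in mm); y points along the fingers, x is the direction in which the jaws open and shut, and the axes are right-handed (so a half turn about y gives the same grasp; the last joint's range is limited). The gripper opens to 91 mm and grips with 3 to 60 N. Pads are 32 mm wide; open, the fingers measure 118 mm over their backs; the gripper's body (76 mm by 178 mm) begins 60 mm behind the grasp point.
Start: joints at [74.599, 18.312, 89.639, -0, 72.044, -1.146], TCP at [141.59, 557.311, 213.976] pointing down, gripper open.
Joint ranges: [-177.97, 177.97], [-48.28, 115.42], [12.27, 149.76], [-77.06, 257.06], [2.81, 150.46], [-146.56, 146.56]. Speed limits (degrees/s): [147.25, 147.25, 180, 180, 180, 180].

INTERFACE

Orientations are given as [roll, pitch, yaw] about the fixed x, y, z axes, in that order (R = Rz(yaw) Ry(pitch) Rx(roll)).
In Python, from workcell import state, vision, job, env gives the robot as it stands.
- The arm moves only by the shell command python3 -m handwheel 'ROWS' [FORCE]. ROWS is JSON, a list of rows, each a list of 3 entries, a list of its own where there are three numbers: the finger opening in cm, from 0 to 9.12, then the shift along the tool's x, y, z in cm, then the turn about the tool's y in degrees. A call has 1 to 10 rows; each row is the pose to reach, as a shift and turn from the pose measured when the call began, along the tool's axes at that moment; what a row does not reach only later rows make up. A row lasts 1/10 s, in which the tool goes at most 50 mm and 8.59 degrees, less where a joint would pass 70% of its speed; a pose out of reach is approached as far as the arm can. A call with a gripper value outside its range is refused whole. The fingers move at their own pace and stop on an object; FORCE is the grip in N (left out, the last holds). Time passes only in rows, so rows that repeat a pose let the fingers close. It gives the time, the measured TCP pose, the force and the opening at its end, in the units of the state.
- state(): the state, without advancing time (a new reading comes with each control period).
- vision.grab_frame(name): name is "scene" or "top"; returns the picture (480x640x3 uint8, red, green, blue); there is no depth.
- vision.camera_model(name): a dict with "fov_y" (degrees; the focal length in pixels is half the picture's height over the tangent of half this angle, whatever the lens; pixels are square), "cx", "cy" (the principal point, pixels), "distortion" ([k1, k2, p1, p2, k3] as OpenCV has them; the pictures are not rectified), "extrinsics" (4x4, takes a point from world to camera coordinates). Camera axes: x right, y up, looking along -z (the intrinsics and any distortion apply to the point x, -y, -z); pixel columns grow to the right and rows downward; lengths in mm; the calibration is good to about 2 mm. A picture is of the moment at which its call begins. camera_model takes no time and is no camera call.
- job.job_done(): hands the job in, once; it reports no verdict.
The state is a dict: "time_s": time; "qpos": joint angles; "qvel": joint speeds; "effort": joint torques, N m; "ee_pos": TCP position; "ee_rot": TCP orientation; "force": force on the tool from outside, world axes, zero at the start; "torque": the same for the moment, N m; "gripper_width": finger opening in mm.
Only numpy, scipy, OpenCV 4.12 (cv2) and the standard library are available. Lean on these libraries where they do the work, as an engineer would, in place of code of your own. Each camera call takes 0.05 s, during which the arm holds its last target.

TASK

Set up the bottle holder for the small brown bottle: put the large aluminium insert into the round well of the square grey holder, then the middle insert inside the large one, then the small insert inside the middle one, and last stand the brown bottle upright in the small insert. Do them in that order, each one all the way down before the next, and let go of everything. Leave the dropper bottle, the tin of screws and the forceps where they are.

Things in the scene. Friction and masses are not known exactly. Their poses are not given: they have to be found in the camera images.
- well_floor (a point): Holder: grey-painted square block 100 x 100 x 28 mm, fixed to the table (somewhere else at each start), with one round well in the middle of its top, 74 mm wide and 20 mm deep. This point is the centre of the well's flat floor, 8 mm above the table; z is up, x and y run along the block's sides.
- insert_large_center (a point): Plain bare-aluminium round cup, the largest and lowest of three: outside diameter 68 mm, height 40 mm, open at the top with a round bore 58 mm wide and 36 mm deep (solid floor 4 mm thick). Chamfered foot. It starts upright. This point is on its axis, 20 mm above its underside; z is its axis, up. Mass about 0.16 kg. Down in the well it stands out 20 mm above the block, with this point 20 mm above the well floor.
- insert_middle_center (a point): Plain bare-aluminium round cup, the middle one of three: outside diameter 52 mm, height 54 mm, open at the top with a round bore 44 mm wide and 36 mm deep (solid floor 18 mm thick). Chamfered foot. It starts upright. This point is on its axis, 27 mm above its underside; z is its axis, up. Mass about 0.16 kg. Nested on the floor of the large insert it stands out 18 mm above that one's rim; this point is then 31 mm above the well floor.
- insert_small_center (a point): Plain bare-aluminium round cup, the narrowest of three: outside diameter 38 mm, height 54 mm, open at the top with a round bore 32 mm wide and 28 mm deep (solid floor 26 mm thick). Chamfered foot. It starts upright. This point is on its axis, 27 mm above its underside; z is its axis, up. Mass about 0.10 kg. Nested on the floor of the middle insert it stands out 18 mm above that one's rim; this point is then 49 mm above the well floor.
- bottle_center (a point): Small brown bottle with a pale label and a black cap, closed, standing upright: straight body 26 mm wide up to the shoulders (neck begins 49 mm up), cap 14 mm wide, 62 mm tall in all, about 0.06 kg. This point is on its axis half-way up (31 mm above its underside); z is its axis, up. In the small insert it stands out 34 mm above the rim, the upper 13 mm of that being the cap; this point is then 79 mm above the well floor.
- dropper_center (a point): White dropper bottle, 30 mm wide and 75 mm tall, a bystander, not to be moved. This point is its centre, half-way up.
- tin_center (a point): Low round open tin with screws in it, 49 mm wide and 18 mm high, a bystander, not to be moved. This point is its centre, half-way up.
- forceps_center (a point): Steel forceps lying flat, 125 mm long (along its own y axis), 14 mm wide, 9 mm high, a bystander, not to be moved. This point is the middle.
Mind the look-alikes: they are no part of the job. What is shaped like the part that bears bottle_center but purple is not meant.

How it is judged:
By the outcome, as a careful person would: the job done as asked, in the order asked, and still so for the second after the job is handed in, with the robot touching nothing.
It also fails if it takes over 96 s, if anything falls off the work surface, if the arm or the gripper's body presses on something with over 40 N, if the wrist force passes 120 N, or if a joint passes its speed limit or range.

## Working session

There is one attempt and no reset: what is moved stays moved. The work goes in short steps, Python scripts to look and compute and a shell command to move; the robot and the scene stay as the last step left them, time stands still between calls to the robot, and variables do not carry over. Pictures are saved under pics/ and viewed, and the job is handed in when it is done.

```bash
ls -la; mkdir -p pics; python3 - <<'E'
from workcell import state, vision, job, env
import cv2
print(state()); print(env.grasp_offset)
for n in("scene","top"):
    print(n,vision.camera_model(n)); cv2.imwrite(f"pics/{n}0.png",vision.grab_frame(n)[:,:,::-1])
E
```

```text
total 12
drwxr-xr-x  3 agent agent 4096 Dec  7 10:05 .
drwxr-xr-x 23 root  root  4096 Dec  7 10:05 ..
drwxr-xr-x  2 agent agent 4096 Dec  7 10:05 pics
{'time_s': 0.0, 'qpos': array([ 7.45989713e+01,  1.83519725e+01,  8.97062206e+01,  1.48927286e-03,
        7.20414485e+01, -1.14631562e+00]), 'qvel': array([-0.10476816,  0.037043  , -0.08613149,  0.14321678, -0.01027031,
        0.05424986]), 'effort': array([-2.60698143e-04, -4.12452972e+01, -2.31972724e+01,  7.26136984e-02,
        4.57479979e-02, -1.46984939e-04]), 'ee_pos': array([141.44887291, 556.82466086, 213.11819338]), 'ee_rot': array([-89.99659097,   0.09959336,  75.74482945]), 'force': array([-0.26829295, -0.54832174,  0.46168437]), 'torque': array([-0.02607417, -0.0428729 ,  0.0254248 ]), 'gripper_width': 91.32881433226697}
18.8
scene {'fov_y': 50.86094171789914, 'cx': 326.43251630828485, 'cy': 232.02757050206768, 'distortion': array([0.00195699, 0.        , 0.        , 0.        , 0.        ]), 'extrinsics': array([[ 5.36195830e-01, -8.44092552e-01, -1.33985025e-03,
        -4.91373803e+02],
       [ 5.15502489e-01,  3.26206683e-01,  7.92367581e-01,
        -2.90979567e+02],
       [-6.68394505e-01, -4.25554889e-01,  6.10042475e-01,
        -8.42910528e+02],
       [ 0.00000000e+00,  0.00000000e+00,  0.00000000e+00,
         1.00000000e+00]])}
top {'fov_y': 57.29391933320783, 'cx': 324.83775556371205, 'cy': 237.0736177339466, 'distortion': array([0.01790264, 0.        , 0.        , 0.        , 0.        ]), 'extrinsics': array([[ 6.71907464e-03, -9.99957932e-01,  6.24413388e-03,
        -1.98153587e+02],
       [ 9.93774088e-01,  7.37171137e-03,  1.11169779e-01,
        -6.06230661e+02],
       [-1.11211132e-01,  5.45830041e-03,  9.93781813e-01,
        -8.36012154e+02],
       [ 0.00000000e+00,  0.00000000e+00,  0.00000000e+00,
         1.00000000e+00]])}
```

View pics/scene0.png

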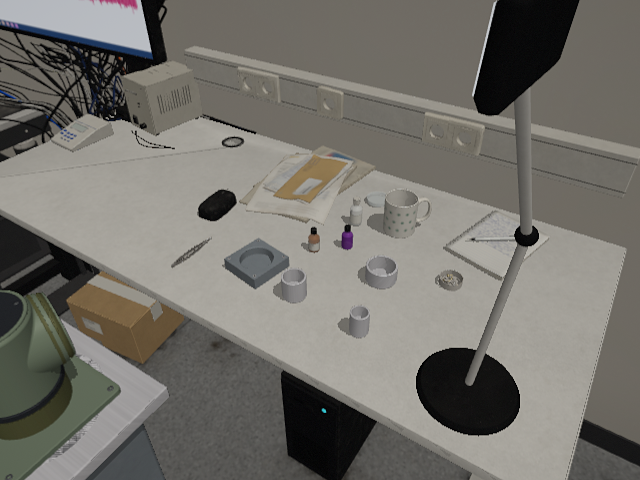

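View pics/top0.png

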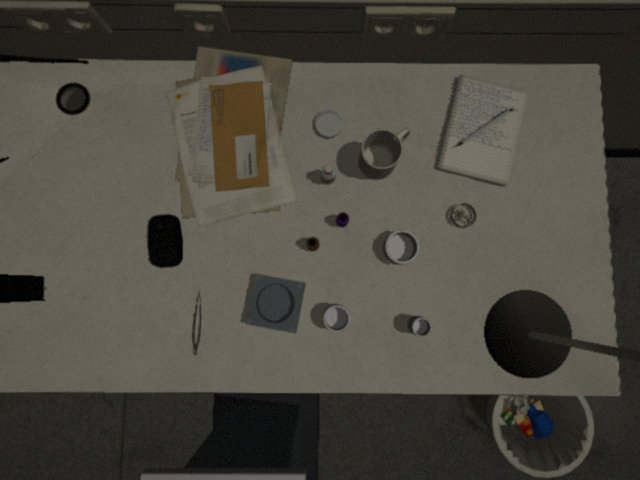

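```bash
cat > h.py <<'E'
import numpy as np, cv2
from workcell import state, vision, env
from scipy.spatial.transform import Rotation as Ro
def K(n):
    m=vision.camera_model(n); f=240/np.tan(np.radians(m['fov_y']/2))
    return np.array([[f,0,m['cx']],[0,f,m['cy']],[0,0,1.]]),np.array(m['distortion']),np.array(m['extrinsics'])
def ray(n,uv):
    k,d,E=K(n); p=cv2.undistortPoints(np.array(uv,float).reshape(-1,1,2),k,d)[:,0]
    dc=np.c_[p[:,0],-p[:,1],-np.ones(len(p))]; R,t=E[:3,:3],E[:3,3]
    return -R.T@t, dc@R
def plane(n,uv,z):
    c,d=ray(n,uv); return c+d*((z-c[2])/d[:,2])[:,None]
def proj(n,P):
    k,d,E=K(n); P=np.array(P,float).reshape(-1,3)@E[:3,:3].T+E[:3,3]
    q=P*[1,-1,-1]; return cv2.projectPoints(q,np.zeros(3),np.zeros(3),k,d)[0][:,0]
def crop(im,x,y,w,h,s,fn): cv2.imwrite(fn,cv2.resize(im[y:y+h,x:x+w,::-1],None,fx=s,fy=s,interpolation=cv2.INTER_CUBIC))
def togo(target,yaw=None):
    """target TCP world -> tool-axis shift in cm"""
    s=state(); R=Ro.from_euler('xyz',s['ee_rot'],degrees=True).as_matrix()
    print('tcp',s['ee_pos'].round(1),s['ee_rot'].round(2),'w',round(s['gripper_width'],1),'t',s['time_s'])
    print('shift cm',(R.T@(np.array(target)-s['ee_pos'])/10).round(2))
E
python3 - <<'E'
from h import *
im=cv2.imread('pics/top0.png')[:,:,::-1]; sc=cv2.imread('pics/scene0.png')[:,:,::-1]
im=np.clip(im.astype(int)*2,0,255).astype(np.uint8)
crop(im,230,200,220,160,3.6,'pics/c1.png'); crop(sc,215,190,260,160,3,'pics/c2.png')
for nm,uv,z in [('L',(401,247),40),('M',(336,317),54),('S',(420,326),54),('B',(313,243),62),('P',(343,219),62),('hold',(274,303),28),('drop',(328,174),75),('tin',(462,215),18),('lamp',(528,333),10),('mug',(381,151),90),('edge',(400,390),0)]:
    print(nm,plane('top',[uv],z).round(1), np.linalg.norm(plane('top',[uv],z)[0,:2]).round())
print(ray('scene',[(1,1)])[0],ray('top',[(1,1)])[0])
E
```

```text
L [[ 588.5 -343.6   40. ]] 681.0
M [[ 453. -216.   54.]] 502.0
S [[ 437.4 -375.1   54. ]] 576.0
B [[ 592.9 -171.1   62. ]] 617.0
P [[ 639.8 -228.5   62. ]] 679.0
hold [[477.6 -95.1  28. ]] 487.0
drop [[ 724.9 -198.9   75. ]] 752.0
tin [[ 656.6 -472.2   18. ]] 809.0
lamp [[ 421.7 -598.6   10. ]] 732.0
mug [[ 766.3 -298.9   90. ]] 823.0
edge [[ 307.9 -344.9    0. ]] 462.0
[-149.92349015 -678.55018465  744.11563264] [ 510.81387299 -189.1130881   899.4454992 ]
```

View pics/c1.png

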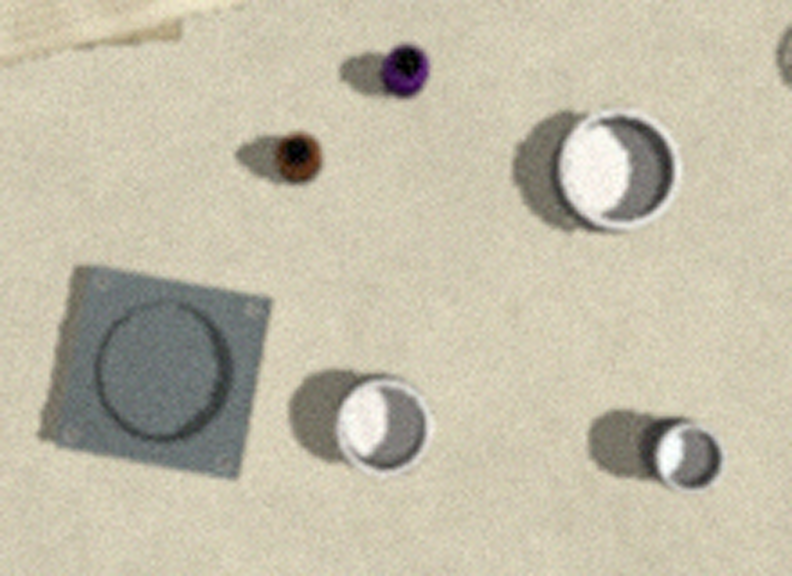

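View pics/c2.png

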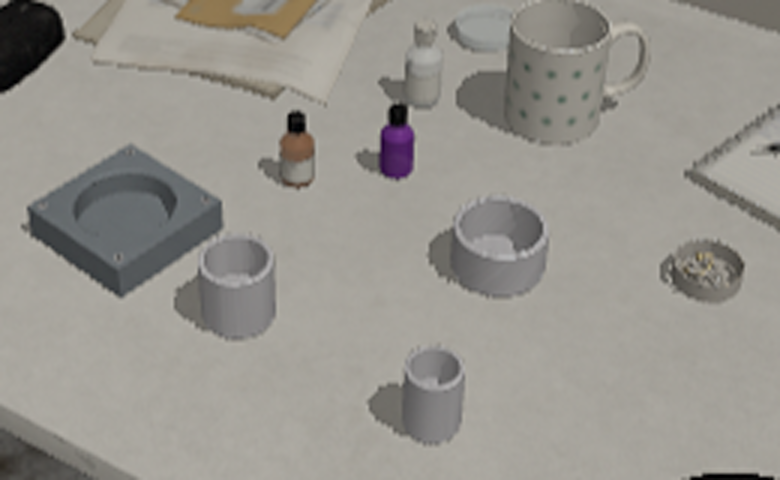

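```bash
python3 - <<'E'
from h import *
im=cv2.imread('pics/top0.png')[:,:,::-1].astype(int); sc=cv2.imread('pics/scene0.png')[:,:,::-1].astype(int)
for nm,(x,y) in dict(L=(401,247),M=(336,317),S=(420,326)).items():
    print(nm); print('RB',(im[y,x-22:x+23,0]-im[y,x-22:x+23,2])); print('G',im[y,x-22:x+23,1])
# masks
sat=cv2.GaussianBlur(im.astype(np.float32),(3,3),0); m=((sat[...,0]-sat[...,2])<8).astype(np.uint8)*255
sat2=cv2.GaussianBlur(sc.astype(np.float32),(3,3),0); m2=((sat2[...,0]-sat2[...,2])<4).astype(np.uint8)*255
v=np.hstack([cv2.resize(m[200:360,230:450],None,fx=1.8,fy=1.8),cv2.resize(m2[190:350,215:475],None,fx=1.5,fy=1.8)])
cv2.imwrite('pics/m.png',v)
E
```

```text
L
RB [ 9  9  7  6 -1  5  3  5  6  7  6  3  7  7  8  6  6  7 10  5  7  5 11  7
  5  1  2  2  7  3  6  3  3  3  2  3  4  4  3  6  6 14 15 14 19]
G [ 56  59  57  52  34  37  71 102 108 115 120 121 122 123 119 120 119 119
 124 117 123 124 124 123 120 108  82  59  59  64  59  57  62  55  46  29
  31  46  94 119 110  97 101  96 100]
M
RB [12  7  8  4  7 11  8 13  7  6  4  0  6  4  5  7  4  6  9  7  9  5  8  6
  2 -1  8  2  5  6  6  5  5  2  6  6  9 14 16 14 16 15 21 14 19]
G [ 57  60  61  58  59  59  55  57  61  76  95 106 119 118 122 123 116 113
 117 119 121 117 112  89  63  60  60  60  68  58  59  62  61  54  93 111
 115 106 104  99 102 102 106  98  99]
S
RB [ 7  4 13 10  7  7 11 10  6  9 -2 -1  8  6  1  2 -1  1 -3 -6  0  2 -2  7
 -3  2  4  2  7  0  0 -2  1  3  9 15 15 18 14 16 19 16 14 17 14]
G [ 58  59  55  59  62  60  57  57  53  44  33  31  25  37  83 111 123 126
 124 124 122 101  64  64  60  59  58  61  53  39  30  42  80 104  99 102
 105 102 101 107 102 104 101 100 102]
```

View pics/m.png

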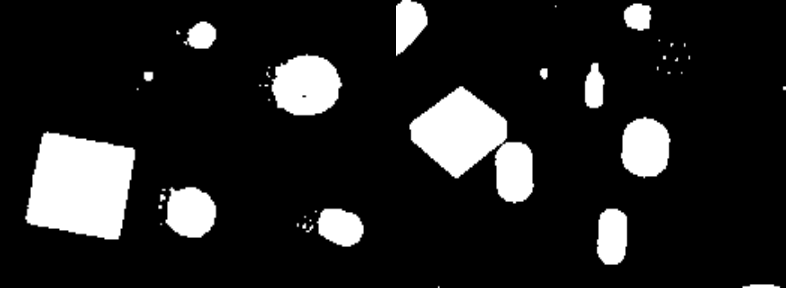

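```bash
python3 - <<'E'
from h import *
im=cv2.imread('pics/top0.png')[:,:,::-1].astype(np.float32); sc=cv2.imread('pics/scene0.png')[:,:,::-1].astype(np.float32)
b=cv2.GaussianBlur(im,(3,3),0); b2=cv2.GaussianBlur(sc,(3,3),0)
m={'top':((b[...,0]-b[...,2])<8).astype(np.uint8),'scene':((b2[...,0]-b2[...,2])<4).astype(np.uint8)}
for k in m: m[k]=cv2.morphologyEx(m[k],cv2.MORPH_OPEN,np.ones((5,5)))
def comp(n,uv):
    _,l,st,c=cv2.connectedComponentsWithStats(m[n]); i=l[uv[1],uv[0]]; return c[i],st[i],(l==i)
def tri(a,b):
    A=[];B=[]
    for n,uv in(('top',a),('scene',b)):
        c,d=ray(n,[uv]); d=d[0]/np.linalg.norm(d[0]); M=np.eye(3)-np.outer(d,d); A.append(M);B.append(M@c)
    return np.linalg.lstsq(np.vstack(A),np.hstack(B),rcond=None)[0]
# silhouette centre: use minAreaRect of hull in scene (symmetric) and moments in top
for nm,t,s,h in (('L',(401,247),(381,272),40),('M',(336,317),(294,285),54),('S',(420,326),(360,321),54)):
    ct,st,_=comp('top',t); cs,ss,_=comp('scene',s)
    P=tri(ct,cs); print(nm,ct.round(1),st,cs.round(1),ss,'tri',P.round(1),'expect z',h/2,'top@h/2',plane('top',[ct],h/2).round(1),'scene@h/2',plane('scene',[cs],h/2).round(1))
# holder corners
_,_,mk=comp('top',(274,303)); q=cv2.approxPolyDP(cv2.convexHull(cv2.findContours(mk.astype(np.uint8),0,2)[0][0]),6,True)[:,0]; print('hold top',q.tolist(), plane('top',q,28).round(1).tolist())
_,_,mk=comp('scene',(240,265)); print(mk.sum())
g=b.mean(2)
big=np.clip(im[265:340,235:315]*3,0,255).astype(np.uint8); cv2.imwrite('pics/hold.png',cv2.resize(big[:,:,::-1],None,fx=8,fy=8,interpolation=cv2.INTER_CUBIC))
print(g[303,240:310].round().astype(int)); print(g[270:336,274].round().astype(int))
E
```

```text
L [399.8 247.1] [ 382  231   37   33 1000] [380.9 271.6] [366 256  31  32 863] tri [ 590.3 -345.1   18.5] expect z 20.0 top@h/2 [[ 590.1 -344.7   20. ]] scene@h/2 [[ 588.9 -345.9   20. ]]
M [335.6 317.5] [323 304  27  28 612] [266.4 268.6] [ 225  239   81   63 2697] tri [ 436.3 -194.6   74. ] expect z 27.0 top@h/2 [[ 450.1 -216.    27. ]] scene@h/2 [[ 459.7 -138.8   27. ]]
S [418.7 325.6] [407 316  25  21 410] [358.9 320.9] [350 306  19  31 530] tri [ 435.6 -378.4   27. ] expect z 27.0 top@h/2 [[ 435.7 -378.5   27. ]] scene@h/2 [[ 435.5 -378.3   27. ]]
hold top [[254, 274], [304, 283], [295, 332], [245, 323]] [[533.9, -54.5, 28.0], [516.9, -153.4, 28.0], [422.0, -137.1, 28.0], [438.7, -39.5, 28.0]]
2697
[100  99  98  91  76  62  56  55  56  56  54  54  54  55  56  52  44  41
  47  54  56  56  56  57  57  56  56  56  57  57  56  55  55  56  57  57
  58  58  57  58  59  59  59  58  57  57  58  59  59  54  45  36  33  36
  43  53  58  59  58  58  61  72  87  98 102 102 100  99 100 101]
[ 98  97  96  98  99  96  88  74  63  59  58  58  55  52  51  54  56  58
  58  57  58  58  58  58  58  57  58  58  57  58  58  58  58  57  56  57
  57  55  55  57  59  57  55  54  55  56  57  57  57  54  46  39  40  50
  56  57  55  58  65  77  91  98  99 100 100 100]
```

View pics/hold.png

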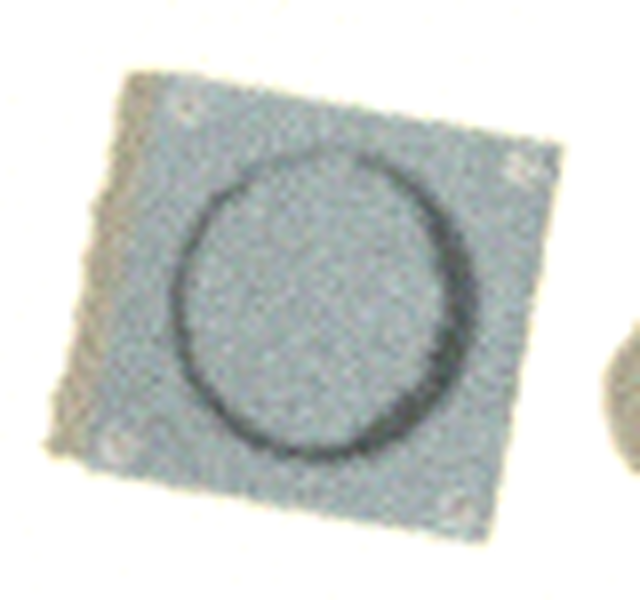

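```bash
python3 - <<'E'
from h import *
im=cv2.imread('pics/top0.png')[:,:,::-1].astype(np.float32); sc=cv2.imread('pics/scene0.png')[:,:,::-1].astype(np.float32)
b=cv2.GaussianBlur(im,(3,3),0); b2=cv2.GaussianBlur(sc,(3,3),0)
d=b2[...,0]-b2[...,2]
print(d[285,275:315].round(),d[260,240:250].round(), d[255,270:300].round())
m=((d<4)&(d>-11)).astype(np.uint8); m=cv2.morphologyEx(m,cv2.MORPH_OPEN,np.ones((5,5)))
_,l,st,c=cv2.connectedComponentsWithStats(m); i=l[285,294]; print('M',c[i],st[i],plane('scene',[c[i]],27))
print('scene M proj of top est', proj('scene',[[450.1,-216,27]]))
g=b.mean(2); k=np.zeros(g.shape,np.uint8); k[278:328,252:299]=(g[278:328,252:299]<51)
cn=max(cv2.findContours(k,cv2.RETR_EXTERNAL,cv2.CHAIN_APPROX_NONE)[0],key=lambda c:cv2.boundingRect(c)[2]); print(cv2.boundingRect(cn))
e=cv2.fitEllipse(cv2.convexHull(cn)); print(e); W=plane('top',[e[0]],28); print('well',W)
print(plane('top',[(275.0,302.6)],28)); print('edges',proj('scene',[W[0]]))
# well in scene: crop, mark
x,y=proj('scene',[[*W[0,:2],28]])[0]
print(x,y)
# bottle in both: brown mask
for n,bb,(u,v) in(('top',b,(313,243)),('scene',b2,(314,240))):
    dd=bb[...,0]-bb[...,2]; mm=np.zeros(dd.shape,np.uint8); s=np.s_[v-18:v+18,u-14:u+14]
    dark=(bb.mean(2)<45); mm[s]=((dd[s]>35 if n=='scene' else dd[s]>22)|(dark[s])); mm=cv2.morphologyEx(mm,cv2.MORPH_OPEN,np.ones((3,3)))
    _,l,st,c=cv2.connectedComponentsWithStats(mm); print(n,[(c[i].round(1),st[i]) for i in range(1,len(c))])
E
```

```text
[ 9.  8.  8.  8.  8.  7.  5.  3.  2.  2.  1.  1.  2.  2.  2.  2.  2.  2.
  2.  2.  2.  2.  2.  2.  2.  2.  2.  2.  2.  2.  2.  5.  9. 11. 10. 10.
 10. 10. 11. 11.] [-6. -6. -7. -7. -7. -7. -7. -8. -8. -8.] [-5. -5. -5. -5. -7. -7. -8. -8. -7. -7. -7. -7. -5. -4. -3. -2.  1.  5.
  9. 10. 11. 10. 10. 10. 10. 10. 10. 10. 10. 10.]
M [266.41898406 268.6091954 ] [ 225  239   81   63 2697] [[ 459.70255563 -138.78951963   27.        ]]
scene M proj of top est [[293.40582587 284.68883156]]
(255, 284, 40, 40)
((274.8951721191406, 303.1343994140625), (39.46291732788086, 40.41270446777344), 39.39582443237305)
well [[477.30129536 -96.87078634  28.        ]]
[[478.33842233 -97.05540522  28.        ]]
edges [[256.12726885 256.88248916]]
256.12726885317375 256.882489159669
top [(array([312.1, 243.4]), array([306, 238,  13,  12, 133], dtype=int32))]
scene [(array([313.1, 230.6]), array([311, 228,   5,   6,  27], dtype=int32)), (array([313.7, 238.3]), array([309, 235,  10,   8,  73], dtype=int32))]
```

```bash
python3 - <<'E'
from h import *
sc=cv2.imread('pics/scene0.png')[:,:,::-1]
big=cv2.resize(sc[235:290,220:310,::-1],None,fx=8,fy=8,interpolation=cv2.INTER_CUBIC)
t=np.linspace(0,6.283,40)
for c,col in(((477.8,-97),(0,0,255)),):
    P=proj('scene',np.c_[c[0]+37*np.cos(t),c[1]+37*np.sin(t),0*t+28])
    for p in P: cv2.circle(big,tuple(int(v) for v in ((p-[220,235]+.5)*8)),2,col,-1)
cv2.imwrite('pics/hs.png',big)
im=cv2.imread('pics/top0.png')[:,:,::-1]
crop(np.clip(im.astype(int)*3,0,255).astype(np.uint8),298,228,30,30,16,'pics/bt.png')
E
```

```text
(no output)
```

View pics/hs.png

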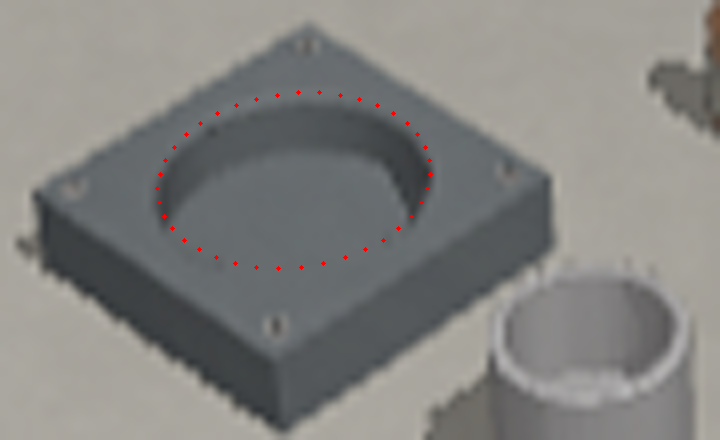

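View pics/bt.png

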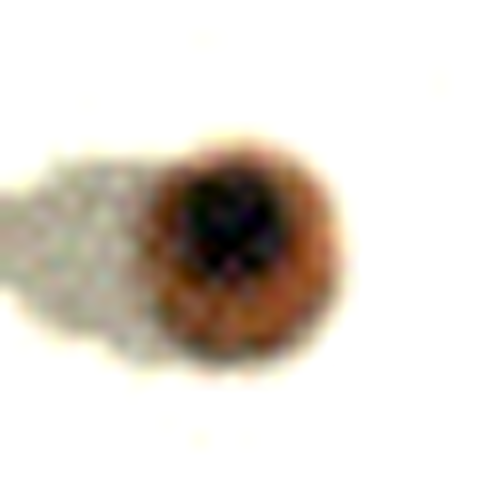

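```bash
python3 - <<'E'
from h import *
print(plane('top',[(312.2,241.4)],62), plane('scene',[(313.1,230.6)],55.5),plane('top',[(312.1,243.4)],30),plane('scene',[(313.7,238.3)],42))
togo((590,-345,140))
E
```

```text
[[ 596.01113576 -169.55993757   62.        ]] [[ 592.99048414 -170.07736415   55.5       ]] [[ 595.26941341 -168.6537233    30.        ]] [[ 584.59581246 -176.99365525   42.        ]]
tcp [141.5 556.9 213.2] [-90.     0.09  75.74] w 91.4 t 0.1
shift cm [-76.35   7.44 -65.68]
```

```bash
python3 -m handwheel '[[9.1,[-76.3,4,-65.7],0],[9.1,[-76.3,4,-65.7],0],[9.1,[-76.3,4,-65.7],0],[9.1,[-76.3,4,-65.7],0],[9.1,[-76.3,4,-65.7],0],[9.1,[-76.3,4,-65.7],0],[9.1,[-76.3,4,-65.7],0],[9.1,[-76.3,4,-65.7],0],[9.1,[-76.3,4,-65.7],0],[9.1,[-76.3,4,-65.7],0]]' 15; python3 -c "
from h import *
togo((590,-345,140))"
```

```text
time_s: 1.1
ee_pos: [364.4, 108.1, 194.3]
ee_rot: [-90.0, 0.1, 75.8]
force: [0.0, 0.1, -0.1]
gripper_width: 91.5
tcp [364.4 108.1 194.3] [-9.002e+01  7.000e-02  7.575e+01] w 91.5 t 1.1
shift cm [-38.35   5.49 -33.01]
```

```bash
python3 -m handwheel '[[9.1,[-38.3,5.5,-33],0],[9.1,[-38.3,5.5,-33],0],[9.1,[-38.3,5.5,-33],0],[9.1,[-38.3,5.5,-33],0],[9.1,[-38.3,5.5,-33],0],[9.1,[-38.3,5.5,-33],0],[9.1,[-38.3,5.5,-33],0],[9.1,[-38.3,5.5,-33],0],[9.1,[-38.3,5.5,-33],0],[9.1,[-38.3,5.5,-33],0]]'; python3 -c "
from h import *
togo((590,-345,25))"
```

```text
time_s: 2.1
ee_pos: [585.8, -337.0, 140.1]
ee_rot: [-90.0, 0.0, 75.7]
force: [1.2, 0.0, 0.5]
gripper_width: 91.5
tcp [ 585.8 -337.   140.1] [-8.997e+01  5.000e-02  7.573e+01] w 91.5 t 2.1
shift cm [-0.66 11.51 -0.61]
```

```bash
python3 -m handwheel '[[9.1,[-0.7,3,-0.6],0],[9.1,[-0.7,6,-0.6],0],[9.1,[-0.7,9,-0.6],0],[9.1,[-0.7,11.5,-0.6],0],[9.1,[-0.7,11.5,-0.6],0],[9.1,[-0.7,11.5,-0.6],0]]'; python3 - <<'E'
from h import *
togo((590,-345,25))
a=vision.grab_frame('top'); b=vision.grab_frame('scene')
crop(np.clip(a.astype(int)*2,0,255).astype(np.uint8),340,190,120,110,3,'pics/a1.png'); crop(b,310,180,140,130,4,'pics/b1.png')
E
```

```text
time_s: 2.7
ee_pos: [589.7, -345.3, 25.0]
ee_rot: [-89.9, 0.0, 75.7]
force: [1.2, 0.3, 1.3]
gripper_width: 91.0
tcp [ 589.7 -345.3   25. ] [-8.992e+01  3.000e-02  7.573e+01] w 91.0 t 2.7
shift cm [ 0.04 -0.   -0.02]
```

View pics/b1.png

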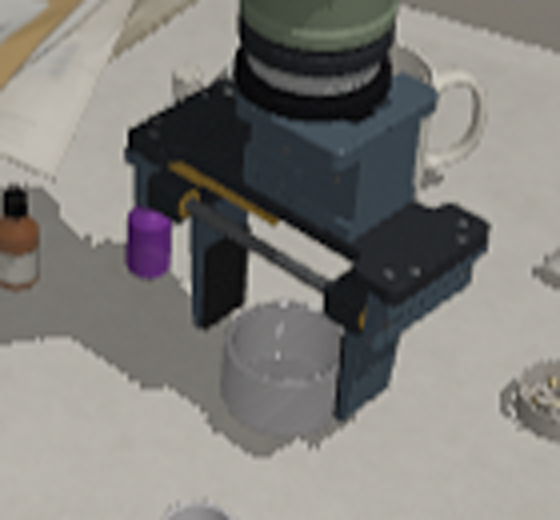

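View pics/a1.png

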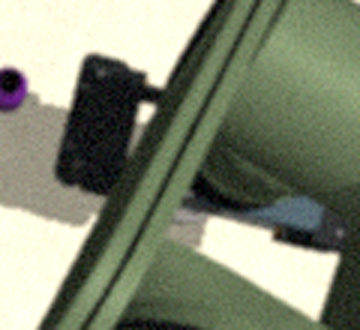

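```bash
python3 -m handwheel '[[6,[0,0,0],0],[6,[0,0,0],0],[6,[0,0,0],0],[6,[0,0,0],0],[6,[0,0,0],0],[6,[0,0,0],0],[6,[0,0,0],0],[6,[0,0,0],0]]' 25;  python3 -m handwheel '[[6,[0,-2,0],0],[6,[0,-5,0],0],[6,[0,-7,0],0],[6,[0,-7,0],0]]'; python3 - <<'E'
from h import *
togo((477.8,-97,100))
b=vision.grab_frame('scene')
crop(b,310,180,140,130,4,'pics/b2.png')
E
```

```text
time_s: 3.6
ee_pos: [591.1, -346.1, 27.6]
ee_rot: [-90.2, 0.1, 75.7]
force: [-1.0, 0.4, 4.9]
gripper_width: 65.4
time_s: 4.0
ee_pos: [592.4, -346.8, 100.1]
ee_rot: [-90.5, 0.2, 75.7]
force: [0.3, -0.9, -1.0]
gripper_width: 65.5
tcp [ 592.4 -346.8  100.1] [-90.48   0.2   75.73] w 65.5 t 4.0
shift cm [21.39 -0.21 17.26]
```

View pics/b2.png

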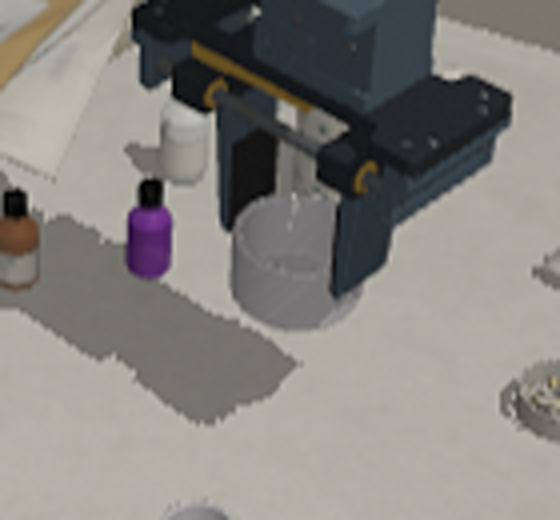

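```bash
python3 -m handwheel '[[6,[21.4,-1.5,17.3],0],[6,[21.4,-1.5,17.3],0],[6,[21.4,-1.5,17.3],0],[6,[21.4,-1.5,17.3],0],[6,[21.4,-1.5,17.3],0],[6,[21.4,-1.5,17.3],0],[6,[21.4,-1.5,17.3],0],[6,[21.4,-1.5,17.3],0],[6,[21.4,-1.5,17.3],0]]'; python3 - <<'E'
from h import *
togo((477.8,-97,100))
E
python3 -m handwheel '[[6,[0,0,0],0],[6,[0,0,0],0],[6,[0,0,0],0]]'; python3 - <<'E'
from h import *
togo((477.8,-97,100))
a=vision.grab_frame('top'); b=vision.grab_frame('scene')
crop(np.clip(a.astype(int)*2,0,255).astype(np.uint8),210,240,140,110,4,'pics/a3.png'); crop(b,200,150,140,140,4,'pics/b3.png')
E
```

```text
time_s: 4.95
ee_pos: [476.5, -96.7, 110.8]
ee_rot: [-90.2, 0.2, 75.7]
force: [-0.1, 0.5, -2.0]
gripper_width: 65.2
tcp [476.5 -96.7 110.8] [-90.22   0.15  75.71] w 65.2 t 4.95
shift cm [ 0.    1.08 -0.13]
time_s: 5.25
ee_pos: [476.6, -97.2, 110.5]
ee_rot: [-90.2, 0.2, 75.7]
force: [-0.3, 0.9, -2.1]
gripper_width: 65.4
tcp [476.6 -97.2 110.5] [-90.2    0.16  75.65] w 65.4 t 5.25
shift cm [ 0.05  1.05 -0.11]
```

View pics/b3.png

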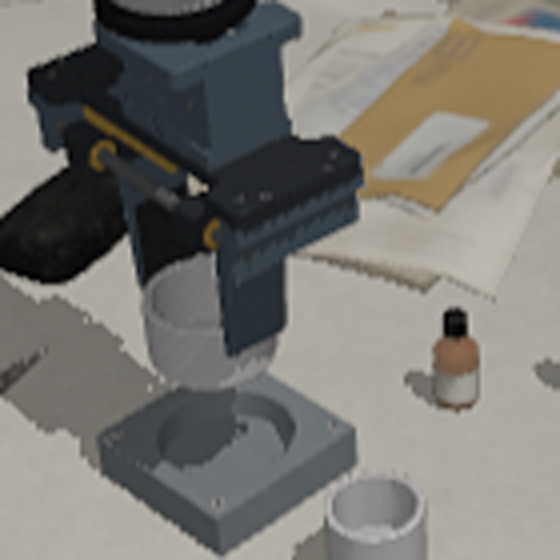

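View pics/a3.png

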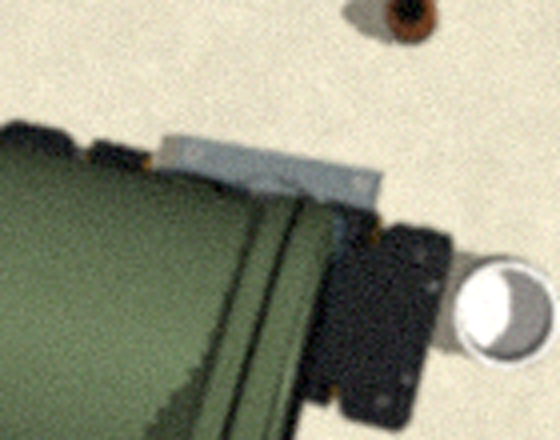

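```bash
cat >> h.py <<'E'
def overlay(img,n,circs,box,s,fn):
    x,y,w,h=box; big=cv2.resize(img[y:y+h,x:x+w,::-1],None,fx=s,fy=s,interpolation=cv2.INTER_CUBIC); t=np.linspace(0,2*np.pi,60)
    for (cx,cy,cz,r,col) in circs:
        for p in proj(n,np.c_[cx+r*np.cos(t),cy+r*np.sin(t),0*t+cz]): cv2.circle(big,tuple(int(v) for v in (p-[x,y]+.5)*s),1,col,-1)
    cv2.imwrite(fn,big)
E
python3 - <<'E'
from h import *
b=vision.grab_frame('scene')
overlay(b,'scene',[(476.6,-97.2,85.5,32,(0,0,255)),(476.6,-97.2,125.5,34,(0,255,0)),(477.8,-97,28,37,(255,0,0))],(215,190,90,100),6,'pics/b4.png')
E
```

```text
(no output)
```

View pics/b4.png

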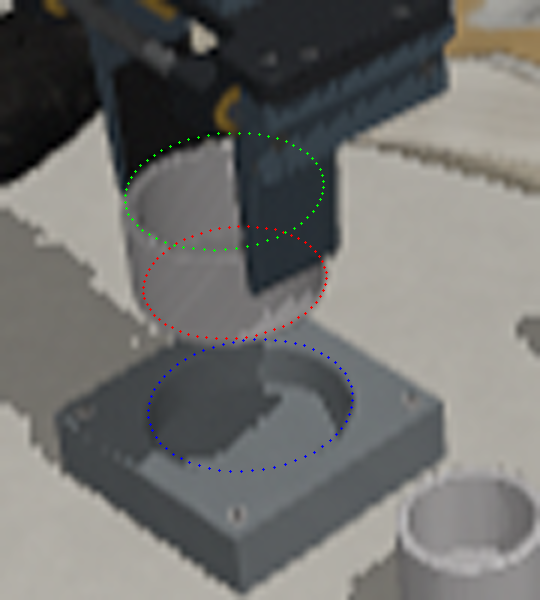

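```bash
python3 -m handwheel '[[6,[0.05,3,-0.1],0],[6,[0.05,5,-0.1],0],[6,[0.05,5,-0.1],0],[6,[0.05,5,-0.1],0]]'; python3 - <<'E'
from h import *
togo((477.8,-97,35.6))
b=vision.grab_frame('scene')
overlay(b,'scene',[(477.8,-97,28,37,(255,0,0))],(215,190,90,100),6,'pics/b5.png')
E
```

```text
time_s: 5.8
ee_pos: [478.0, -96.9, 61.0]
ee_rot: [-90.2, 0.2, 75.7]
force: [0.3, 0.4, -1.9]
gripper_width: 65.2
tcp [478.  -96.9  61. ] [-90.22   0.15  75.68] w 65.2 t 5.8
shift cm [-0.01  2.54  0.03]
```

View pics/b5.png

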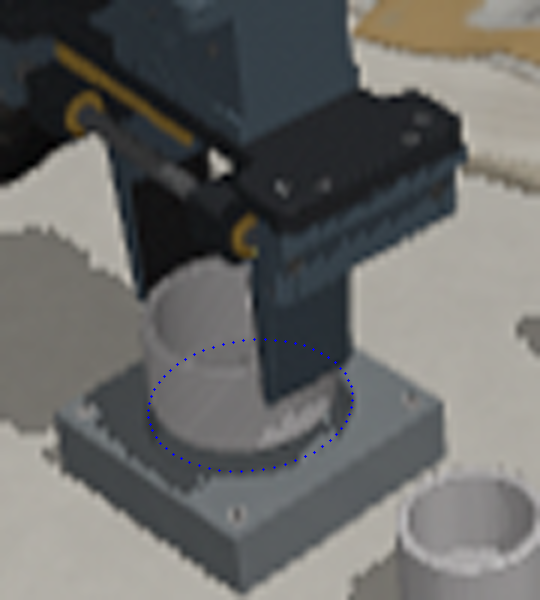

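```bash
python3 - <<'E'
from h import *
b=vision.grab_frame('scene')
overlay(b,'scene',[(477.8,-97,33.5,34,(0,0,255)),(477.8,-97,73.5,34,(0,255,0))],(215,210,70,70),10,'pics/b6.png')
E
```

```text
(no output)
```

View pics/b6.png

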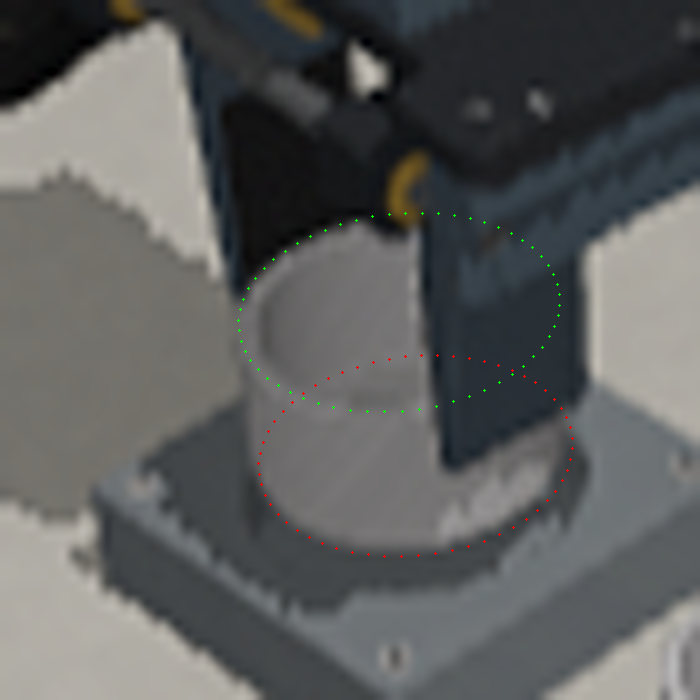

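```bash
python3 -m handwheel '[[6,[-0.05,0.4,0],0],[6,[-0.05,0.8,0],0],[6,[-0.05,1.0,0],0],[6,[-0.05,1.2,0],0],[6,[-0.05,1.2,0],0]]'; python3 -c "
from h import *
togo((477.8,-97,35.6)); print(state()['force'],state()['torque'])"
```

```text
time_s: 6.4
ee_pos: [478.5, -97.5, 49.6]
ee_rot: [-90.3, 0.2, 75.7]
force: [0.5, 0.5, -2.4]
gripper_width: 65.4
tcp [478.5 -97.5  49.6] [-90.31   0.15  75.68] w 65.4 t 6.4
shift cm [0.04 1.4  0.09]
[ 0.49757358  0.53299899 -2.35724405] [-8.60990700e-03 -5.26405196e-05 -3.87206923e-03]
```

```bash
python3 -m handwheel '[[6,[0.05,0.4,0.1],0],[6,[0.05,0.8,0.1],0],[6,[0.05,1.1,0.1],0],[6,[0.05,1.3,0.1],0],[6,[0.05,1.3,0.1],0]]'; python3 -c "
from h import *
togo((477.8,-97,35.6)); print(state()['force'],state()['torque'])"
```

```text
time_s: 6.9
ee_pos: [477.5, -96.8, 36.2]
ee_rot: [-90.3, 0.2, 75.7]
force: [0.8, -0.1, -2.3]
gripper_width: 65.5
tcp [477.5 -96.8  36.2] [-90.27   0.15  75.68] w 65.5 t 6.9
shift cm [-0.01  0.06 -0.03]
[ 0.75725103 -0.11585774 -2.28238825] [-0.02138054  0.06744539  0.00621878]
```

```bash
python3 -m handwheel '[[6,[0,0.1,0],0],[6,[0,0.2,0],0],[6,[0,0.2,0],0]]';python3 -m handwheel '[[6.9,[0,0,0],0],[7.2,[0,0,0],0],[7.4,[0,0,0],0],[7.6,[0,0,0],0],[7.6,[0,0,0],0],[7.6,[0,0,0],0]]'; python3 -m handwheel '[[7.8,[0,-3,0],0],[7.8,[0,-6,0],0],[7.8,[0,-9,0],0],[7.8,[0,-9,0],0]]';python3 - <<'E'
from h import *
togo((450.1,-216,130))
b=vision.grab_frame('scene')
overlay(b,'scene',[(477.8,-97,48,34,(0,255,0))],(215,190,90,100),6,'pics/b7.png')
E
```

```text
time_s: 7.2
ee_pos: [477.8, -96.9, 35.6]
ee_rot: [-90.3, 0.2, 75.7]
force: [-3.0, 0.8, 9.0]
gripper_width: 65.3
time_s: 7.8
ee_pos: [477.8, -96.9, 35.4]
ee_rot: [-90.3, 0.2, 75.7]
force: [0.1, -0.5, -0.4]
gripper_width: 76.1
time_s: 8.2
ee_pos: [480.1, -97.1, 129.1]
ee_rot: [-90.8, 0.1, 75.7]
force: [0.7, -0.2, -0.5]
gripper_width: 78.1
tcp [480.1 -97.1 129.1] [-90.81   0.14  75.68] w 78.1 t 8.2
shift cm [-12.26  -0.06  -0.03]
```

View pics/b7.png

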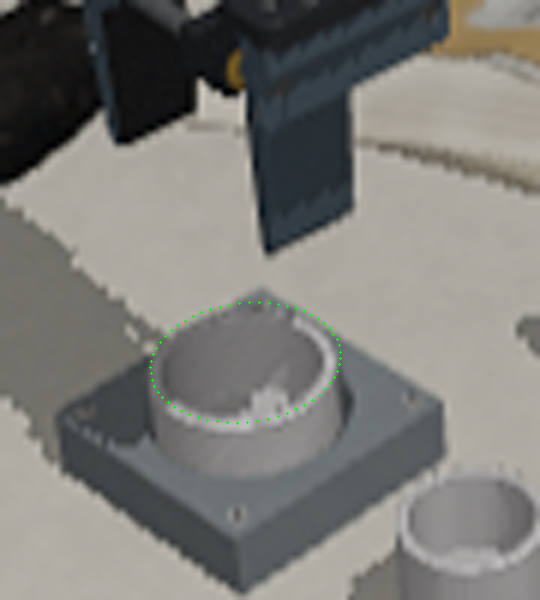

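```bash
python3 -m handwheel '[[7.8,[0,0,0],0],[7.8,[0,0,0],0]]';python3 - <<'E'
from h import *
togo((450.1,-216,130))
print(state()['qvel'].round(1),state()['qpos'].round(1))
E
```

```text
time_s: 8.45
ee_pos: [477.9, -96.7, 126.1]
ee_rot: [-90.5, 0.1, 75.7]
force: [-0.3, 0.0, 0.0]
gripper_width: 77.8
tcp [477.9 -96.7 126.1] [-90.45   0.15  75.69] w 77.8 t 8.45
shift cm [-12.25  -0.36  -0.26]
[-0.1  0.2  0.1  0.1  0.2 -0.1] [-12.7  14.8 108.7  -0.2  56.1 -88.3]
```

```bash
python3 -m handwheel '[[7.8,[-4,-0.4,-0.1],0],[7.8,[-8,-0.4,-0.2],0],[7.8,[-12.2,-0.4,-0.3],0],[7.8,[-12.2,-0.4,-0.3],0],[7.8,[-12.2,-0.4,-0.3],0]]';python3 - <<'E'
from h import *
togo((450.1,-216,40))
b=vision.grab_frame('scene');a=vision.grab_frame('top')
overlay(b,'scene',[(477.8,-97,48,34,(0,255,0)),(450.1,-216,54,26,(0,0,255))],(215,190,110,120),5,'pics/b8.png')
overlay(np.clip(a.astype(int)*2,0,255).astype(np.uint8),'top',[(477.8,-97,48,34,(0,255,0)),(450.1,-216,54,26,(0,0,255))],(240,240,120,110),5,'pics/a8.png')
E
```

```text
time_s: 8.95
ee_pos: [449.8, -215.8, 129.3]
ee_rot: [-90.3, 0.1, 75.5]
force: [-0.6, 0.0, 0.6]
gripper_width: 78.3
tcp [ 449.8 -215.8  129.3] [-9.031e+01  9.000e-02  7.555e+01] w 78.3 t 8.95
shift cm [-0.    8.93  0.01]
```

View pics/b8.png

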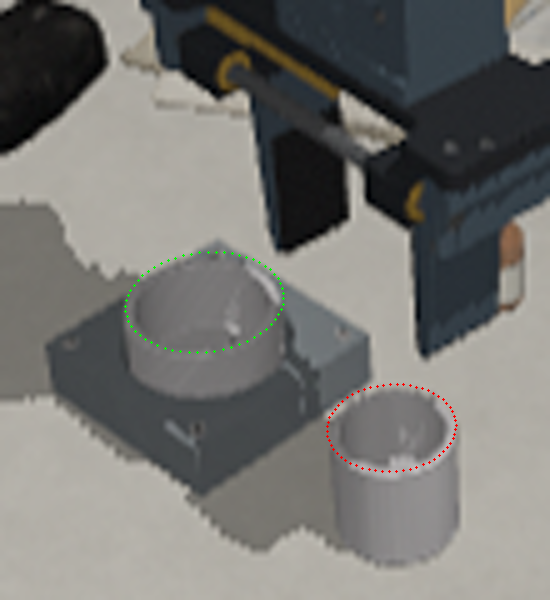

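View pics/a8.png

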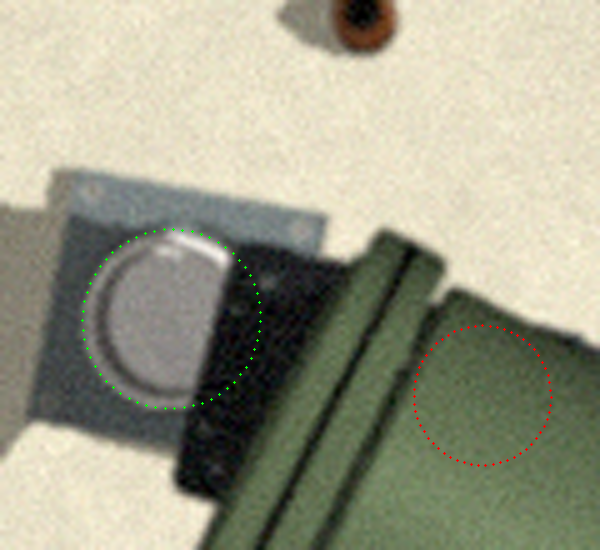

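```bash
python3 -m handwheel '[[7.8,[0,3,0],0],[7.8,[0,6,0],0],[7.8,[0,8,0],0],[7.8,[0,8.9,0],0],[7.8,[0,8.9,0],0],[7.8,[0,8.9,0],0],[7.8,[0,8.9,0],0]]';python3 -m handwheel '[[4.5,[0,0,0],0],[4.5,[0,0,0],0],[4.5,[0,0,0],0],[4.5,[0,0,0],0],[4.5,[0,0,0],0],[4.5,[0,0,0],0],[4.5,[0,0,0],0],[4.5,[0,0,0],0]]' 25
```

```text
time_s: 9.75
ee_pos: [451.7, -215.0, 41.7]
ee_rot: [-90.5, 0.1, 75.7]
force: [-0.6, -0.3, -0.4]
gripper_width: 78.1
time_s: 10.55
ee_pos: [451.8, -215.5, 42.0]
ee_rot: [-90.5, 0.2, 75.7]
force: [-2.0, -2.1, 5.1]
gripper_width: 48.6
```

```bash
python3 -m handwheel '[[4.5,[0,-2,0],0],[4.5,[0,-5,0],0],[4.5,[0,-8,0],0],[4.5,[0,-9,0],0],[4.5,[0,-9,0],0],[4.5,[0,-9,0],0]]';python3 - <<'E'
from h import *
s=state();p=s['ee_pos'];print(s['gripper_width'])
togo((477.8,-97,130))
b=vision.grab_frame('scene')
z=p[2]-42
overlay(b,'scene',[(p[0],p[1],z,26,(0,255,0)),(p[0],p[1],z+54,26,(0,0,255))],(250,180,100,110),6,'pics/b9.png')
E
```

```text
time_s: 11.15
ee_pos: [450.2, -214.3, 130.6]
ee_rot: [-90.4, 0.1, 75.7]
force: [0.0, -0.1, -2.3]
gripper_width: 48.4
48.435083562404586
tcp [ 450.2 -214.3  130.6] [-90.36   0.11  75.75] w 48.4 t 11.15
shift cm [12.05  0.03  0.21]
```

View pics/b9.png

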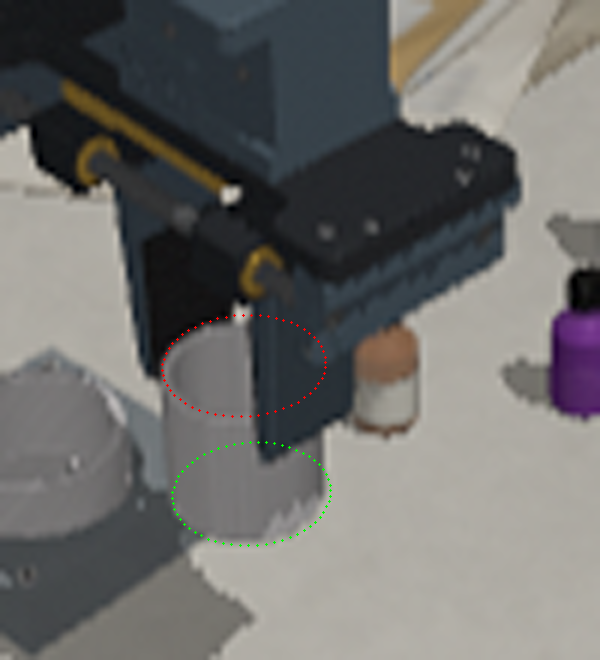

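```bash
python3 -m handwheel '[[4.5,[4,0,0.1],0],[4.5,[8,0,0.2],0],[4.5,[12.05,0,0.2],0],[4.5,[12.05,0,0.2],0],[4.5,[12.05,0,0.2],0],[4.5,[12.05,0,0.2],0]]'; python3 -c "
from h import *
togo((477.8,-97,95))"
```

```text
time_s: 11.8
ee_pos: [477.1, -97.5, 129.1]
ee_rot: [-90.2, 0.1, 75.7]
force: [-0.0, -0.9, -1.5]
gripper_width: 48.7
tcp [477.1 -97.5 129.1] [-90.2    0.13  75.73] w 48.7 t 11.8
shift cm [ 0.07  3.41 -0.05]
```

```bash
python3 -m handwheel '[[4.5,[0.05,2,-0.05],0],[4.5,[0.05,3.4,-0.05],0],[4.5,[0.05,3.4,-0.05],0],[4.5,[0.05,3.4,-0.05],0]]'; python3 - <<'E'
from h import *
togo((477.8,-97,95)); p=state()['ee_pos']; z=p[2]-42
b=vision.grab_frame('scene')
overlay(b,'scene',[(477.8,-97,z,26,(0,255,0)),(477.8,-97,48,29,(0,0,255)),(477.8,-97,z+54,26,(255,0,0))],(215,180,90,90),7,'pics/b10.png')
E
```

```text
time_s: 12.2
ee_pos: [477.6, -98.1, 95.0]
ee_rot: [-90.2, 0.1, 75.6]
force: [-0.4, 0.3, -2.7]
gripper_width: 48.6
tcp [477.6 -98.1  95. ] [-90.17   0.14  75.64] w 48.6 t 12.2
shift cm [ 0.11 -0.    0.01]
```

View pics/b10.png

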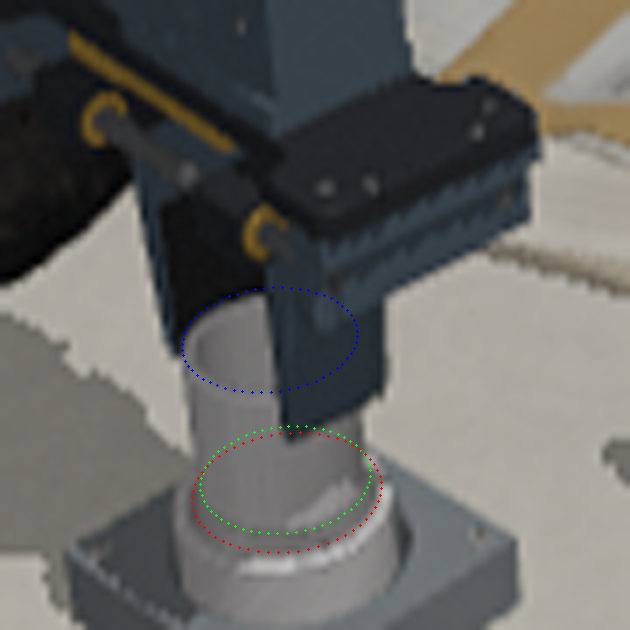

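```bash
python3 -m handwheel '[[4.5,[-0.03,0.4,-0.07],0],[4.5,[-0.03,0.8,-0.07],0],[4.5,[-0.03,1.2,-0.07],0],[4.5,[-0.03,1.6,-0.07],0],[4.5,[-0.03,1.6,-0.07],0]]'; python3 -c "
from h import *
togo((477.8,-97,54)); print(state()['force'],state()['torque'])"
```

```text
time_s: 12.75
ee_pos: [478.3, -98.4, 78.8]
ee_rot: [-90.2, 0.1, 75.7]
force: [-0.5, -0.2, -2.1]
gripper_width: 48.8
tcp [478.3 -98.4  78.8] [-90.16   0.13  75.66] w 48.8 t 12.75
shift cm [0.13 2.48 0.08]
[-0.48617669 -0.22124531 -2.0779046 ] [-0.03018362  0.02605191 -0.02135814]
```

```bash
python3 -m handwheel '[[4.5,[0.03,0.5,0],0],[4.5,[0.05,1,0],0],[4.5,[0.05,1.5,0],0],[4.5,[0.05,2,0],0],[4.5,[0.05,2.3,0],0],[4.5,[0.05,2.3,0],0]]'; python3 -c "
from h import *
togo((477.8,-97,54)); print(state()['force'],state()['torque'])"
```

```text
time_s: 13.35
ee_pos: [478.1, -97.9, 55.3]
ee_rot: [-90.1, 0.1, 75.7]
force: [-0.2, 0.0, -2.0]
gripper_width: 48.4
tcp [478.1 -97.9  55.3] [-90.1    0.14  75.66] w 48.4 t 13.35
shift cm [0.08 0.13 0.05]
[-0.15702644  0.04295722 -2.00171287] [-0.00328538  0.04747894 -0.0039045 ]
```

```bash
python3 -m handwheel '[[4.5,[0,0.1,0],0],[4.5,[0,0.2,0],0],[4.5,[0,0.25,0],0],[4.5,[0,0.25,0],0]]';python3 -m handwheel '[[5.3,[0,0,0],0],[5.6,[0,0,0],0],[6,[0,0,0],0],[6.2,[0,0,0],0],[6.2,[0,0,0],0]]'; python3 -m handwheel '[[6.2,[0,-3,0],0],[6.2,[0,-6,0],0],[6.2,[0,-8,0],0],[6.2,[0,-8,0],0],[6.2,[0,-8,0],0]]';python3 - <<'E'
from h import *
togo((435.6,-378.4,135))
b=vision.grab_frame('scene')
overlay(b,'scene',[(477.8,-97,66,26,(0,255,0)),(477.8,-97,48,34,(255,0,0))],(215,190,90,100),6,'pics/b11.png')
E
```

```text
time_s: 13.75
ee_pos: [478.2, -97.9, 54.1]
ee_rot: [-90.1, 0.1, 75.7]
force: [-2.2, 1.2, 7.1]
gripper_width: 48.8
time_s: 14.25
ee_pos: [478.2, -97.9, 53.9]
ee_rot: [-90.1, 0.1, 75.7]
force: [-0.3, 0.6, 0.3]
gripper_width: 62.0
time_s: 14.75
ee_pos: [477.8, -97.6, 133.6]
ee_rot: [-90.1, 0.1, 75.7]
force: [1.1, -0.1, -0.2]
gripper_width: 61.7
tcp [477.8 -97.6 133.6] [-90.12   0.14  75.66] w 61.7 t 14.75
shift cm [-28.25  -0.07  -2.87]
```

View pics/b11.png

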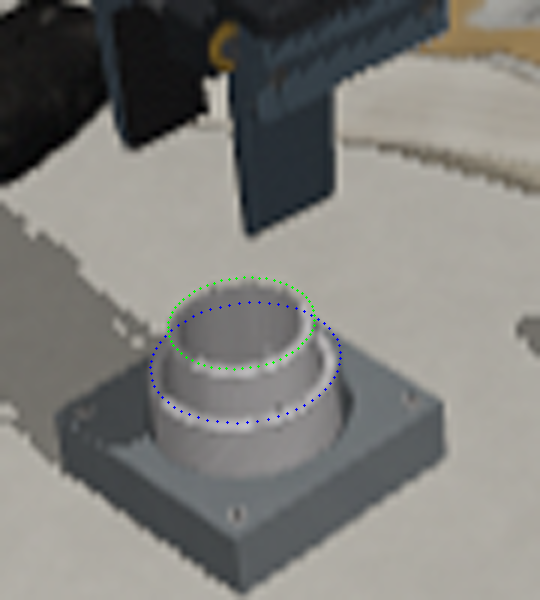

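```bash
python3 -m handwheel '[[6.2,[-5,0,-0.5],0],[6.2,[-10,0,-1],0],[6.2,[-15,0,-1.5],0],[6.2,[-20,0,-2],0],[6.2,[-25,0,-2.5],0],[6.2,[-28.2,0,-2.9],0],[6.2,[-28.2,0,-2.9],0],[6.2,[-28.2,0,-2.9],0],[6.2,[-28.2,0,-2.9],0]]';python3 - <<'E'
from h import *
togo((435.6,-378.4,40))
b=vision.grab_frame('scene');a=vision.grab_frame('top')
overlay(b,'scene',[(435.6,-378.4,54,19,(0,0,255))],(310,240,100,120),5,'pics/b12.png')
overlay(np.clip(a.astype(int)*2,0,255).astype(np.uint8),'top',[(477.8,-97,48,34,(0,255,0)),(477.8,-97,66,26,(0,0,255))],(235,260,80,80),7,'pics/a12.png')
E
```

```text
time_s: 15.7
ee_pos: [435.1, -376.5, 132.4]
ee_rot: [-89.9, 0.0, 75.7]
force: [0.0, 0.1, 0.2]
gripper_width: 62.0
tcp [ 435.1 -376.5  132.4] [-8.988e+01  4.000e-02  7.570e+01] w 62.0 t 15.7
shift cm [-0.17  9.24 -0.12]
```

View pics/b12.png

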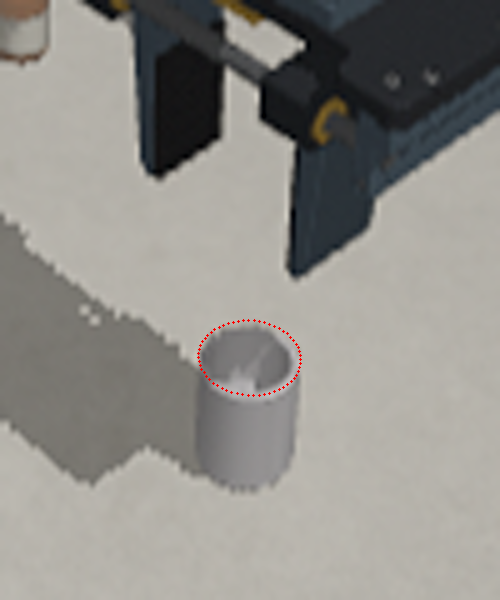

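View pics/a12.png

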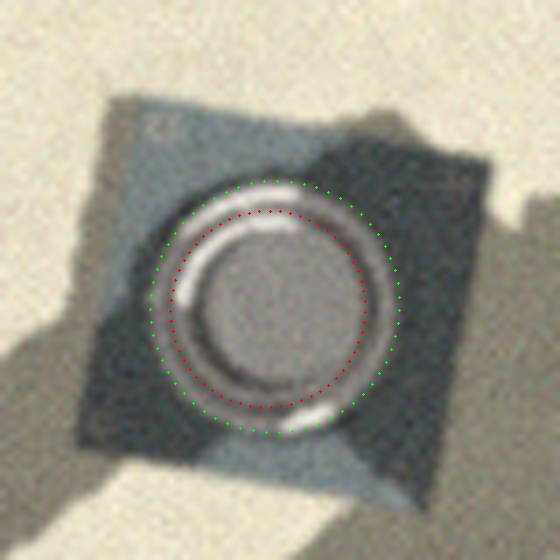

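```bash
python3 -m handwheel '[[6.2,[-0.17,3,-0.1],0],[6.2,[-0.17,6,-0.1],0],[6.2,[-0.17,8,-0.1],0],[6.2,[-0.17,9.2,-0.1],0],[6.2,[-0.17,9.2,-0.1],0],[6.2,[-0.17,9.2,-0.1],0],[6.2,[-0.17,9.2,-0.1],0]]';python3 -m handwheel '[[3.2,[0,0,0],0],[3.2,[0,0,0],0],[3.2,[0,0,0],0],[3.2,[0,0,0],0],[3.2,[0,0,0],0],[3.2,[0,0,0],0],[3.2,[0,0,0],0],[3.2,[0,0,0],0]]' 25; python3 -m handwheel '[[3.2,[0,-2,0],0],[3.2,[0,-5,0],0],[3.2,[0,-8,0],0],[3.2,[0,-11,0],0],[3.2,[0,-11,0],0],[3.2,[0,-11,0],0]]';python3 - <<'E'
from h import *
s=state();p=s['ee_pos'];print(s['gripper_width'])
togo((477.5,-97.5,151))
b=vision.grab_frame('scene')
z=p[2]-40
overlay(b,'scene',[(p[0],p[1],z,19,(0,255,0)),(p[0],p[1],z+54,19,(0,0,255))],(310,190,100,120),5,'pics/b13.png')
E
```

```text
time_s: 16.5
ee_pos: [436.9, -378.9, 42.5]
ee_rot: [-90.1, 0.2, 75.8]
force: [-1.2, 0.1, 0.6]
gripper_width: 61.9
time_s: 17.3
ee_pos: [437.0, -379.1, 42.8]
ee_rot: [-90.1, 0.2, 75.8]
force: [-1.3, 0.9, 5.1]
gripper_width: 36.5
time_s: 17.9
ee_pos: [436.6, -378.5, 152.4]
ee_rot: [-90.1, 0.2, 75.8]
force: [-0.2, 0.9, -1.8]
gripper_width: 35.9
35.92121044260334
tcp [ 436.6 -378.5  152.4] [-90.1    0.17  75.77] w 35.9 t 17.9
shift cm [28.24  0.05  2.94]
```

View pics/b13.png

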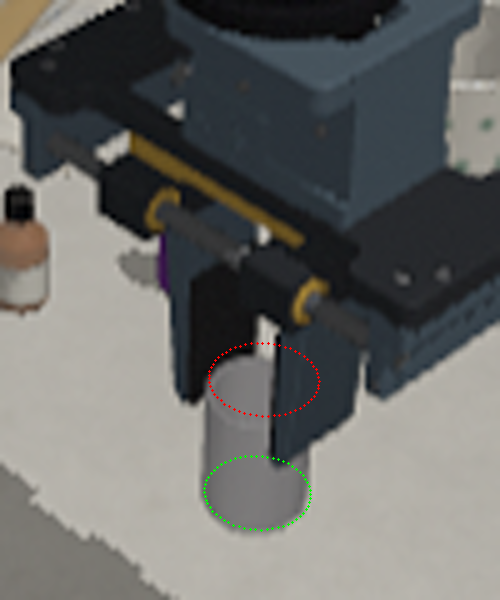

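```bash
python3 -m handwheel '[[3.2,[5,0,0.5],0],[3.2,[10,0,1],0],[3.2,[15,0,1.5],0],[3.2,[20,0,2],0],[3.2,[25,0,2.5],0],[3.2,[28.2,0,2.9],0],[3.2,[28.2,0,2.9],0],[3.2,[28.2,0,2.9],0],[3.2,[28.2,0,2.9],0]]'; python3 -c "
from h import *
togo((477.5,-97.5,113))"
```

```text
time_s: 18.85
ee_pos: [476.7, -98.2, 149.8]
ee_rot: [-89.9, 0.1, 75.7]
force: [-0.4, 0.3, -1.3]
gripper_width: 36.0
tcp [476.7 -98.2 149.8] [-89.86   0.13  75.73] w 36.0 t 18.85
shift cm [ 0.1   3.68 -0.07]
```

```bash
python3 -m handwheel '[[3.2,[0.05,2,-0.05],0],[3.2,[0.05,3.6,-0.05],0],[3.2,[0.05,3.6,-0.05],0],[3.2,[0.05,3.6,-0.05],0]]'; python3 - <<'E'
from h import *
togo((477.5,-97.5,113)); p=state()['ee_pos']; z=p[2]-42.8
b=vision.grab_frame('scene')
overlay(b,'scene',[(477.5,-97.5,z,19,(0,255,0)),(477.5,-97.5,66,22,(0,0,255)),(477.5,-97.5,z+54,19,(255,0,0))],(215,180,90,90),7,'pics/b14.png')
E
```

```text
time_s: 19.25
ee_pos: [477.1, -98.9, 113.7]
ee_rot: [-89.8, 0.1, 75.6]
force: [0.1, -0.1, -1.4]
gripper_width: 36.0
tcp [477.1 -98.9 113.7] [-89.83   0.14  75.64] w 36.0 t 19.25
shift cm [ 0.14  0.07 -0.  ]
```

View pics/b14.png

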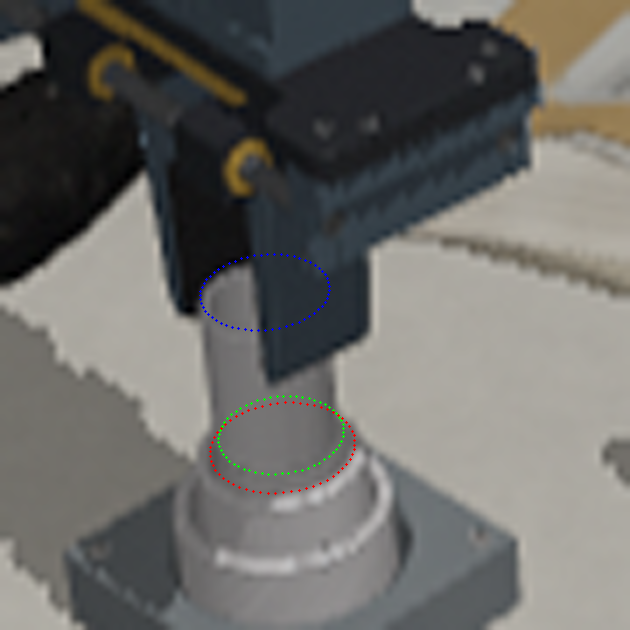

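```bash
python3 -m handwheel '[[3.2,[-0.05,0.2,-0.07],0],[3.2,[-0.05,0.5,-0.07],0],[3.2,[-0.05,0.8,-0.07],0],[3.2,[-0.05,1.1,-0.07],0],[3.2,[-0.05,1.1,-0.07],0]]'; python3 - <<'E'
from h import *
togo((477.5,-97.5,73)); print(state()['force'],state()['torque'])
b=vision.grab_frame('scene')
crop(b,215,180,90,90,7,'pics/b15.png')
E
```

```text
time_s: 19.8
ee_pos: [477.8, -99.3, 102.8]
ee_rot: [-89.9, 0.1, 75.7]
force: [-0.1, 0.8, -1.0]
gripper_width: 36.4
tcp [477.8 -99.3 102.8] [-89.85   0.14  75.66] w 36.4 t 19.8
shift cm [0.18 2.98 0.06]
[-0.05705556  0.79050201 -0.96675039] [ 0.01661159  0.00467172 -0.04188667]
```

View pics/b15.png

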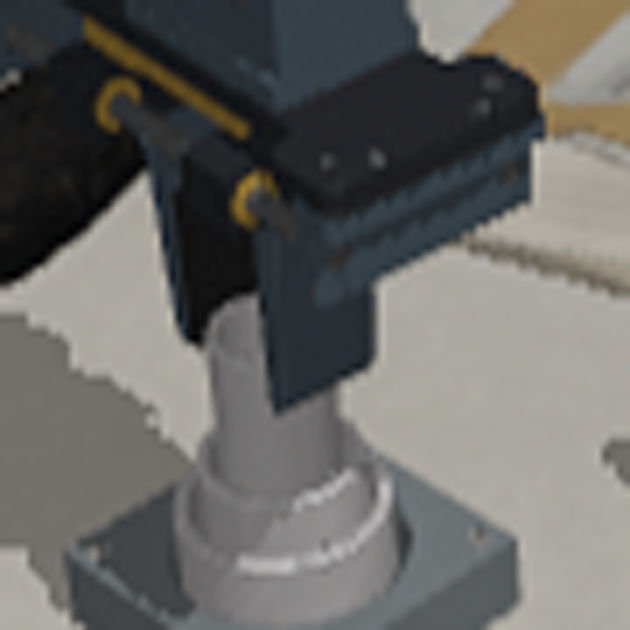

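```bash
python3 -m handwheel '[[3.2,[-0.04,0.4,-0.05],0],[3.2,[-0.04,0.9,-0.05],0],[3.2,[-0.04,1.4,-0.05],0],[3.2,[-0.04,1.9,-0.05],0],[3.2,[-0.04,2.4,-0.05],0],[3.2,[-0.04,2.7,-0.05],0],[3.2,[-0.04,2.7,-0.05],0]]'; python3 -c "
from h import *
togo((477.5,-97.5,73)); print(state()['force'],state()['torque'])"
```

```text
time_s: 20.55
ee_pos: [477.9, -99.7, 75.4]
ee_rot: [-89.8, 0.1, 75.7]
force: [0.2, 1.4, -1.4]
gripper_width: 36.5
tcp [477.9 -99.7  75.4] [-89.81   0.12  75.65] w 36.5 t 20.55
shift cm [0.2  0.24 0.09]
[ 0.23455498  1.38742211 -1.40338192] [ 0.20019929 -0.05927611  0.00234443]
```

```bash
python3 -m handwheel '[[3.2,[0.08,0.1,0.03],0],[3.2,[0.08,0.2,0.03],0],[3.2,[0.08,0.3,0.03],0],[3.2,[0.08,0.35,0.03],0],[3.2,[0.08,0.35,0.03],0]]';python3 -m handwheel '[[3.9,[0,0,0],0],[4.3,[0,0,0],0],[4.6,[0,0,0],0],[4.8,[0,0,0],0],[4.8,[0,0,0],0]]'; python3 -m handwheel '[[4.8,[0,-3,0],0],[4.8,[0,-6,0],0],[4.8,[0,-8,0],0],[4.8,[0,-8,0],0],[4.8,[0,-8,0],0]]';python3 - <<'E'
from h import *
togo((595,-170,150))
b=vision.grab_frame('scene')
overlay(b,'scene',[(477.5,-97.5,84,19,(0,255,0)),(477.5,-97.5,66,26,(255,0,0))],(215,180,90,100),6,'pics/b16.png')
E
```

```text
time_s: 21.05
ee_pos: [477.9, -98.9, 72.8]
ee_rot: [-89.8, 0.1, 75.7]
force: [-1.9, 0.8, 6.7]
gripper_width: 36.0
time_s: 21.55
ee_pos: [477.9, -98.9, 72.6]
ee_rot: [-89.8, 0.1, 75.7]
force: [-0.2, 0.1, 0.2]
gripper_width: 48.0
time_s: 22.05
ee_pos: [477.9, -98.7, 152.3]
ee_rot: [-89.8, 0.1, 75.7]
force: [-0.4, -0.7, 0.6]
gripper_width: 48.2
tcp [477.9 -98.7 152.3] [-89.82   0.13  75.66] w 48.2 t 22.05
shift cm [ -4.     0.2  -13.11]
```

View pics/b16.png

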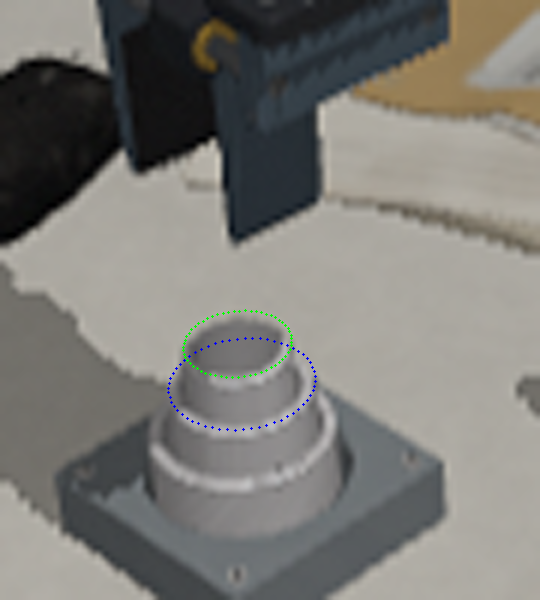

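```bash
python3 -m handwheel '[[4.8,[-1.3,0,-4.5],0],[4.8,[-2.7,0,-9],0],[4.8,[-4,0,-13.1],0],[4.8,[-4,0,-13.1],0],[4.8,[-4,0,-13.1],0],[4.8,[-4,0,-13.1],0]]';python3 - <<'E'
from h import *
togo((595,-169.5,33))
b=vision.grab_frame('scene');a=vision.grab_frame('top')
overlay(b,'scene',[(595,-169.5,62,7,(0,0,255)),(595,-169.5,0,13,(0,255,0))],(270,170,100,100),6,'pics/b17.png')
overlay(np.clip(a.astype(int)*2,0,255).astype(np.uint8),'top',[(477,-97.5,66,26,(0,255,0)),(477,-97.5,84,19,(0,0,255))],(235,260,80,80),7,'pics/a17.png')
E
```

```text
time_s: 22.7
ee_pos: [592.8, -169.1, 149.7]
ee_rot: [-89.5, 0.1, 75.7]
force: [-0.7, 0.8, 0.5]
gripper_width: 48.1
tcp [ 592.8 -169.1  149.7] [-89.52   0.12  75.67] w 48.1 t 22.7
shift cm [ 0.04 11.67 -0.32]
```

View pics/b17.png

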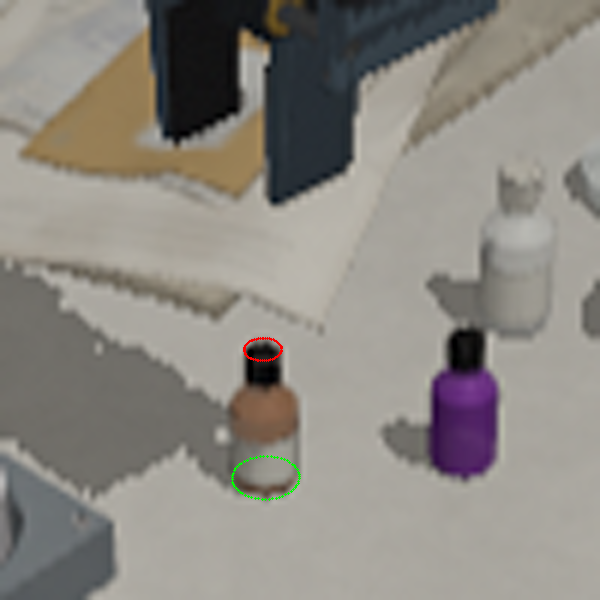

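View pics/a17.png

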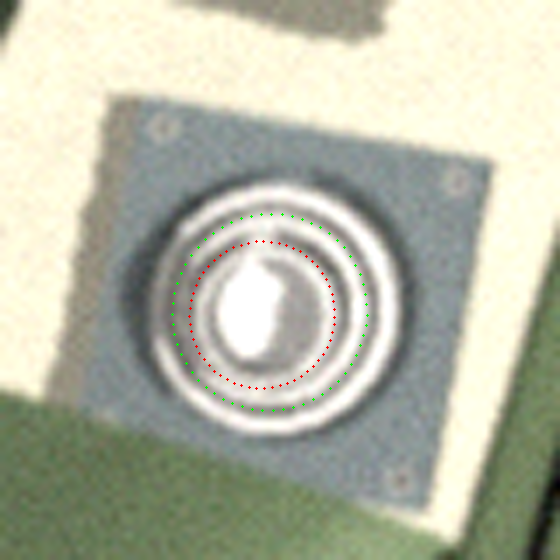

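```bash
python3 -m handwheel '[[4.8,[0,3,-0.25],0],[4.8,[0,6,-0.25],0],[4.8,[0,8,-0.25],0],[4.8,[0,10,-0.25],0],[4.8,[0,11.7,-0.25],0],[4.8,[0,11.7,-0.25],0],[4.8,[0,11.7,-0.25],0],[4.8,[0,11.7,-0.25],0]]';python3 - <<'E'
from h import *
togo((595,-169.5,33))
b=vision.grab_frame('scene')
crop(b,270,170,100,100,6,'pics/b18.png')
E
```

```text
time_s: 23.6
ee_pos: [595.4, -169.8, 35.2]
ee_rot: [-89.8, 0.1, 75.7]
force: [-0.7, -0.9, 0.4]
gripper_width: 48.0
tcp [ 595.4 -169.8   35.2] [-89.78   0.13  75.7 ] w 48.0 t 23.6
shift cm [0.02 0.22 0.05]
```

View pics/b18.png

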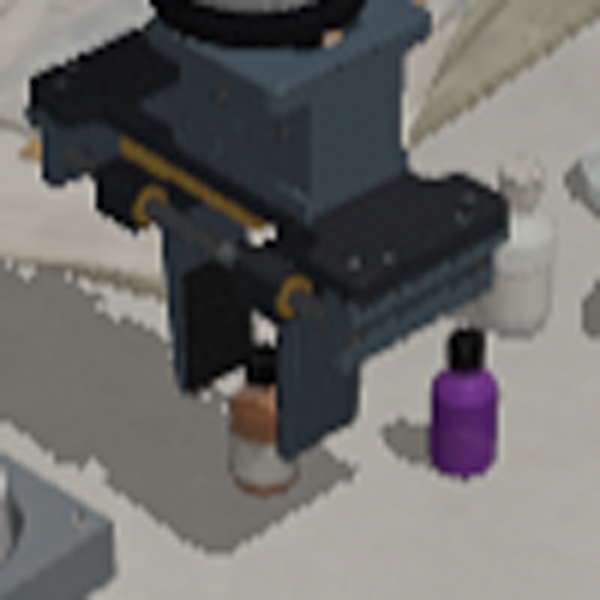

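```bash
python3 -m handwheel '[[4.8,[0,0.3,0],0],[4.8,[0,0.3,0],0]]';python3 -m handwheel '[[2,[0,0,0],0],[2,[0,0,0],0],[2,[0,0,0],0],[2,[0,0,0],0],[2,[0,0,0],0],[2,[0,0,0],0],[2,[0,0,0],0]]' 18; python3 -m handwheel '[[2,[0,-2,0],0],[2,[0,-5,0],0],[2,[0,-8,0],0],[2,[0,-11,0],0],[2,[0,-12.5,0],0],[2,[0,-12.5,0],0],[2,[0,-12.5,0],0]]';python3 - <<'E'
from h import *
s=state();p=s['ee_pos']
togo((477.3,-98.7,158))
b=vision.grab_frame('scene')
overlay(b,'scene',[(p[0],p[1],p[2]-33,13,(0,255,0))],(270,120,100,120),5,'pics/b19.png')
E
```

```text
time_s: 23.85
ee_pos: [595.7, -169.9, 32.7]
ee_rot: [-89.8, 0.1, 75.7]
force: [-0.5, -0.5, -0.3]
gripper_width: 48.0
time_s: 24.55
ee_pos: [595.8, -169.9, 32.8]
ee_rot: [-89.8, 0.1, 75.7]
force: [-0.7, 0.2, 1.4]
gripper_width: 25.3
time_s: 25.25
ee_pos: [595.6, -169.5, 157.0]
ee_rot: [-89.8, 0.1, 75.7]
force: [0.6, -0.3, -1.2]
gripper_width: 25.1
tcp [ 595.6 -169.5  157. ] [-89.78   0.13  75.7 ] w 25.1 t 25.25
shift cm [ 3.94 -0.05 13.22]
```

View pics/b19.png

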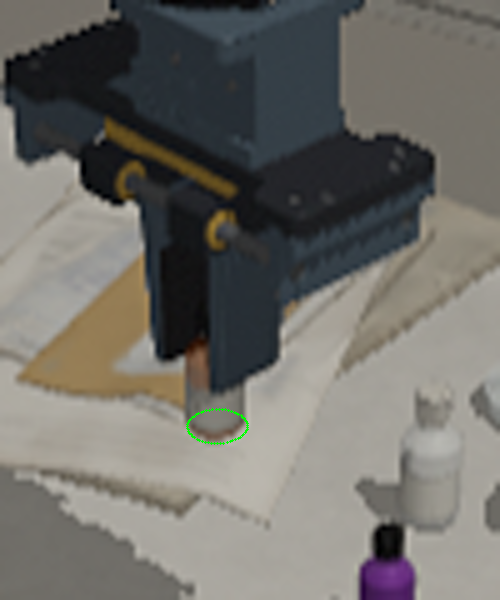

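```bash
python3 -m handwheel '[[2,[1,0,3.5],0],[2,[2,0,7],0],[2,[3,0,10],0],[2,[3.9,0,13.2],0],[2,[3.9,0,13.2],0],[2,[3.9,0,13.2],0],[2,[3.9,0,13.2],0]]'; python3 -c "
from h import *
togo((477.3,-98.7,122))"
```

```text
time_s: 26.0
ee_pos: [477.8, -99.4, 156.5]
ee_rot: [-89.7, 0.1, 75.7]
force: [0.3, -0.0, -1.4]
gripper_width: 25.6
tcp [477.8 -99.4 156.5] [-89.69   0.13  75.69] w 25.6 t 26.0
shift cm [0.07 3.45 0.04]
```

```bash
python3 -m handwheel '[[2,[0.05,2,0.03],0],[2,[0.05,3.4,0.03],0],[2,[0.05,3.4,0.03],0],[2,[0.05,3.4,0.03],0]]'; python3 - <<'E'
from h import *
togo((477.3,-98.7,89)); p=state()['ee_pos']; z=p[2]-33
b=vision.grab_frame('scene')
overlay(b,'scene',[(p[0],p[1],z,13,(0,255,0)),(477.3,-98.7,84,16,(0,0,255))],(215,170,90,90),7,'pics/b20.png')
E
```

```text
time_s: 26.4
ee_pos: [478.1, -99.3, 122.3]
ee_rot: [-89.7, 0.1, 75.7]
force: [0.4, -0.4, -1.2]
gripper_width: 25.4
tcp [478.1 -99.3 122.3] [-89.68   0.14  75.66] w 25.4 t 26.4
shift cm [0.05 3.33 0.07]
```

View pics/b20.png

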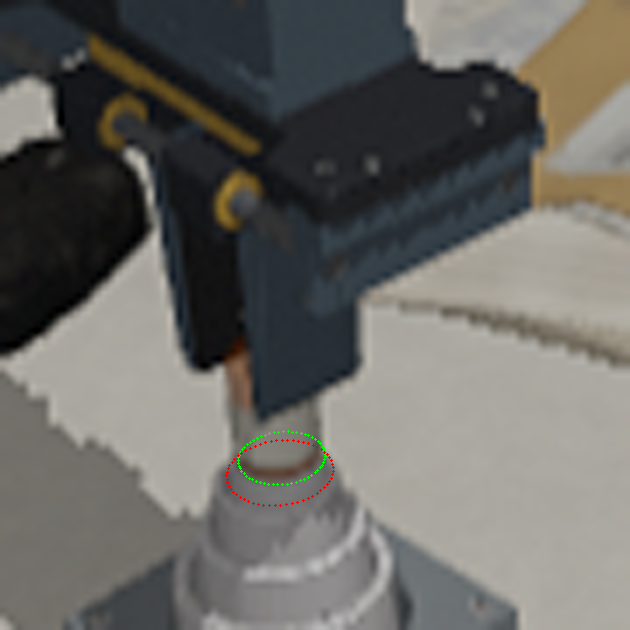

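```bash
python3 - <<'E'
from h import *
b=vision.grab_frame('scene'); a=vision.grab_frame('top')
crop(b,235,215,45,45,14,'pics/b21.png')
b0=cv2.imread('pics/b16.png'); 
overlay(np.clip(a.astype(int)*2,0,255).astype(np.uint8),'top',[],(235,250,80,80),7,'pics/a21.png')
E
```

```text
(no output)
```

View pics/b21.png

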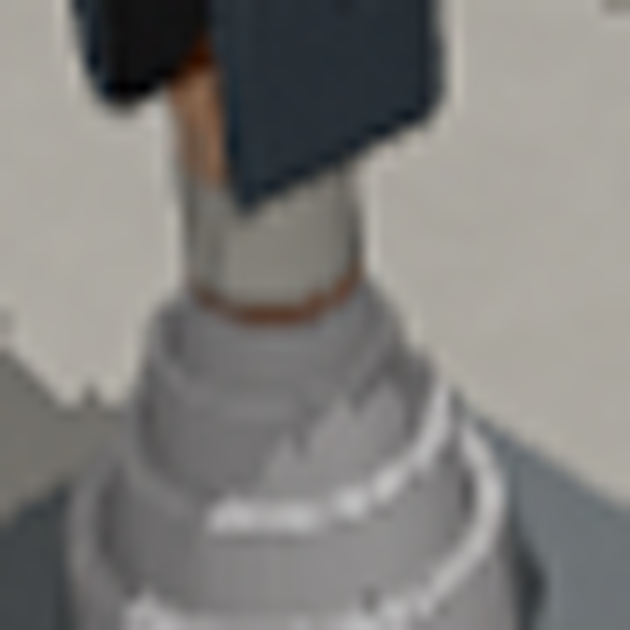

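```bash
python3 -m handwheel '[[2,[0.04,0.1,0.18],0],[2,[0.04,0.2,0.18],0],[2,[0.04,0.3,0.18],0],[2,[0.04,0.3,0.18],0]]'; python3 - <<'E'
from h import *
togo((477.3,-98.7,89)); p=state()['ee_pos']; z=p[2]-33
print(state()['force'])
b=vision.grab_frame('scene'); a=vision.grab_frame('top')
crop(b,235,215,45,45,14,'pics/b22.png')
overlay(np.clip(a.astype(int)*2,0,255).astype(np.uint8),'top',[],(235,250,80,80),7,'pics/a22.png')
E
```

```text
time_s: 26.95
ee_pos: [476.5, -98.3, 120.1]
ee_rot: [-89.8, 0.1, 75.7]
force: [-1.3, 0.3, -0.3]
gripper_width: 25.5
tcp [476.5 -98.3 120.1] [-89.78   0.13  75.68] w 25.5 t 26.95
shift cm [-0.01  3.11 -0.1 ]
[-1.30825184  0.29763754 -0.29657154]
```

View pics/b22.png

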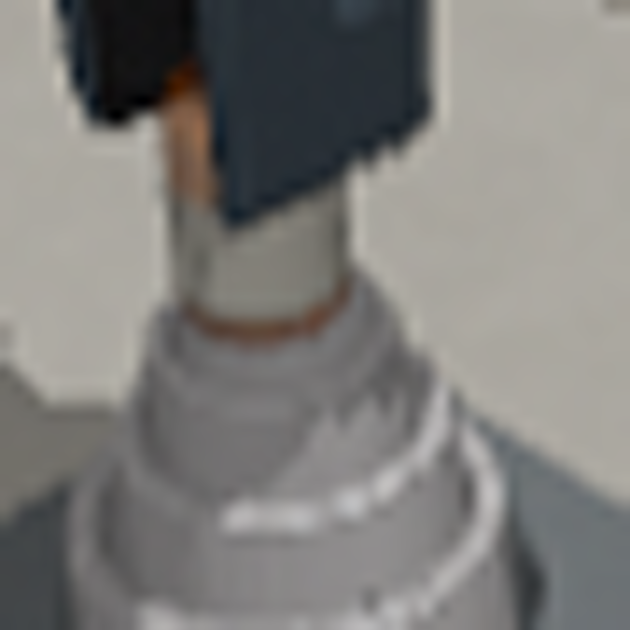

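View pics/a22.png

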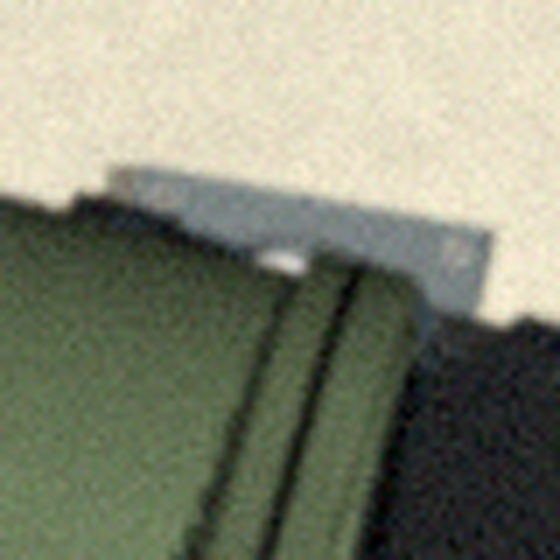

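```bash
python3 - <<'E'
from h import *
b=vision.grab_frame('scene')
overlay(b,'scene',[(476.5,-98.3,87.1,13,(0,255,0)),(476.8,-98.8,84,19,(0,0,255)),(476.8,-98.8,84,16,(0,0,255)),(477,-98,66,26,(255,0,0)),(477.8,-97,48,34,(255,255,0))],(235,215,45,45),14,'pics/b23.png')
E
```

```text
(no output)
```

View pics/b23.png

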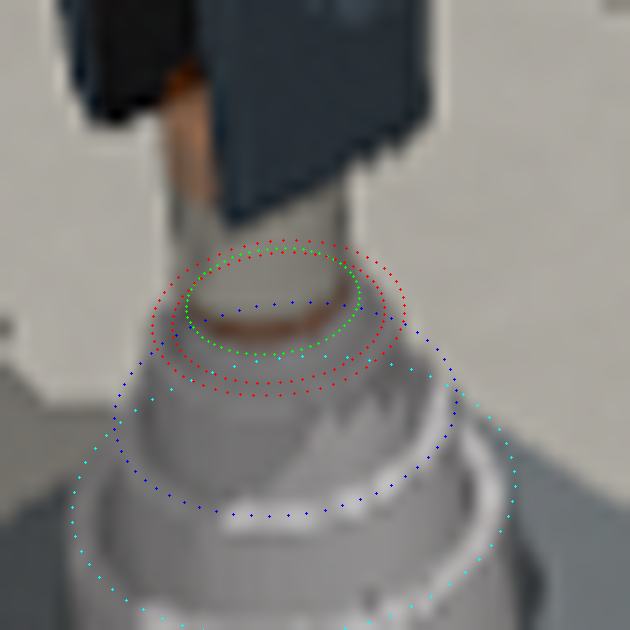

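```bash
python3 -m handwheel '[[2,[-0.1,-1,0.05],0],[2,[-0.1,-3,0.05],0],[2,[-0.1,-4,0.05],0],[2,[-0.1,-4,0.05],0],[2,[-0.1,-4,0.05],0]]'; python3 - <<'E'
from h import *
s=state(); print(s['ee_pos'],s['force']); p=s['ee_pos']
fr=[vision.grab_frame('scene').astype(np.float32) for _ in range(4)]
b=np.mean(fr,0).astype(np.uint8)
cv2.imwrite('pics/raw24.png',b[:,:,::-1])
overlay(b,'scene',[(p[0],p[1],p[2]-33,13,(0,255,0)),(476.8,-98.8,84,19,(0,0,255))],(235,190,45,70),8,'pics/b24.png')
crop(b,237,222,36,36,16,'pics/b25.png')
E
```

```text
time_s: 27.6
ee_pos: [475.9, -99.1, 160.2]
ee_rot: [-89.8, 0.1, 75.7]
force: [-0.1, -0.5, -1.2]
gripper_width: 25.2
[475.93205392 -99.14492532 160.18706132] [-0.11778415 -0.47438479 -1.20124778]
```

View pics/b24.png

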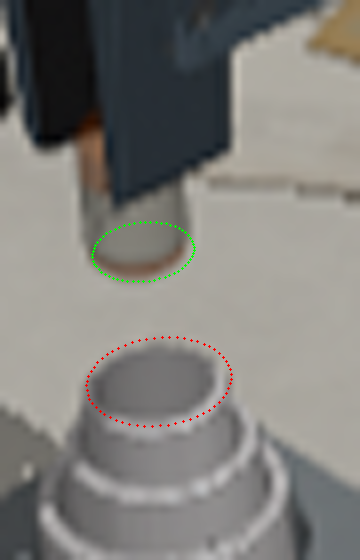

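View pics/b25.png

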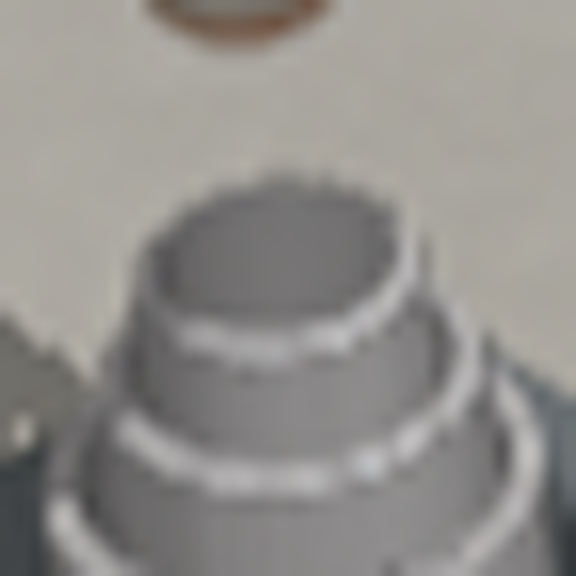

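```bash
python3 - <<'E'
from h import *
print('S scene',plane('scene',[(237+282/16-.47,222+268/16-.47)],84), proj('scene',[[476.8,-98.8,84]]))
b=cv2.imread('pics/raw24.png').astype(int)
# bottle lower body columns: print R-B & gray along rows 217..223
for r in range(214,228): print(r,[tuple((b[r,c,2],b[r,c,0])) for c in range(242,264)])
E
```

```text
S scene [[ 473.51002725 -100.76515135   84.        ]] [[254.41013475 237.15800987]]
214 [(np.int64(166), np.int64(156)), (np.int64(169), np.int64(158)), (np.int64(171), np.int64(160)), (np.int64(91), np.int64(84)), (np.int64(104), np.int64(92)), (np.int64(102), np.int64(86)), (np.int64(96), np.int64(81)), (np.int64(32), np.int64(49)), (np.int64(36), np.int64(51)), (np.int64(34), np.int64(46)), (np.int64(59), np.int64(61)), (np.int64(93), np.int64(87)), (np.int64(99), np.int64(92)), (np.int64(119), np.int64(108)), (np.int64(109), np.int64(100)), (np.int64(102), np.int64(93)), (np.int64(158), np.int64(148)), (np.int64(172), np.int64(162)), (np.int64(172), np.int64(162)), (np.int64(173), np.int64(163)), (np.int64(174), np.int64(163)), (np.int64(173), np.int64(163))]
215 [(np.int64(167), np.int64(157)), (np.int64(168), np.int64(158)), (np.int64(169), np.int64(158)), (np.int64(96), np.int64(88)), (np.int64(102), np.int64(94)), (np.int64(109), np.int64(101)), (np.int64(110), np.int64(99)), (np.int64(51), np.int64(60)), (np.int64(66), np.int64(69)), (np.int64(101), np.int64(93)), (np.int64(
[... 8148 characters left out ...]
.int64(171), np.int64(160)), (np.int64(170), np.int64(160)), (np.int64(171), np.int64(160)), (np.int64(171), np.int64(161)), (np.int64(171), np.int64(161)), (np.int64(171), np.int64(161)), (np.int64(170), np.int64(160)), (np.int64(170), np.int64(160)), (np.int64(170), np.int64(160)), (np.int64(169), np.int64(159)), (np.int64(170), np.int64(160)), (np.int64(170), np.int64(160)), (np.int64(170), np.int64(160)), (np.int64(170), np.int64(159)), (np.int64(170), np.int64(159)), (np.int64(170), np.int64(159)), (np.int64(170), np.int64(159)), (np.int64(171), np.int64(160)), (np.int64(169), np.int64(158)), (np.int64(168), np.int64(157)), (np.int64(168), np.int64(157)), (np.int64(170), np.int64(158))]
```

```bash
python3 -m handwheel '[[2,[-1,0,-3.5],0],[2,[-2,0,-7],0],[2,[-3,0,-10],0],[2,[-4,0,-13],0],[2,[-4,0,-13],0],[2,[-4,0,-13],0]]'; python3 - <<'E'
from h import *
togo((476,-99,160))
a=np.mean([vision.grab_frame('top').astype(np.float32) for _ in range(6)],0); b=np.mean([vision.grab_frame('scene').astype(np.float32) for _ in range(4)],0)
cv2.imwrite('pics/rawt.png',np.clip(a*2,0,255).astype(np.uint8)[:,:,::-1]); cv2.imwrite('pics/raws.png',b.astype(np.uint8)[:,:,::-1])
crop(np.clip(a*2.0,0,255).astype(np.uint8),250,280,48,48,16,'pics/a26.png')
crop(b.astype(np.uint8),237,222,36,36,16,'pics/b26.png')
E
```

```text
time_s: 28.4
ee_pos: [591.2, -169.9, 157.6]
ee_rot: [-89.5, 0.1, 75.7]
force: [-0.1, -0.4, -0.4]
gripper_width: 25.8
tcp [ 591.2 -169.9  157.6] [-89.55   0.12  75.65] w 25.8 t 28.4
shift cm [ 4.02 -0.14 12.92]
```

View pics/a26.png

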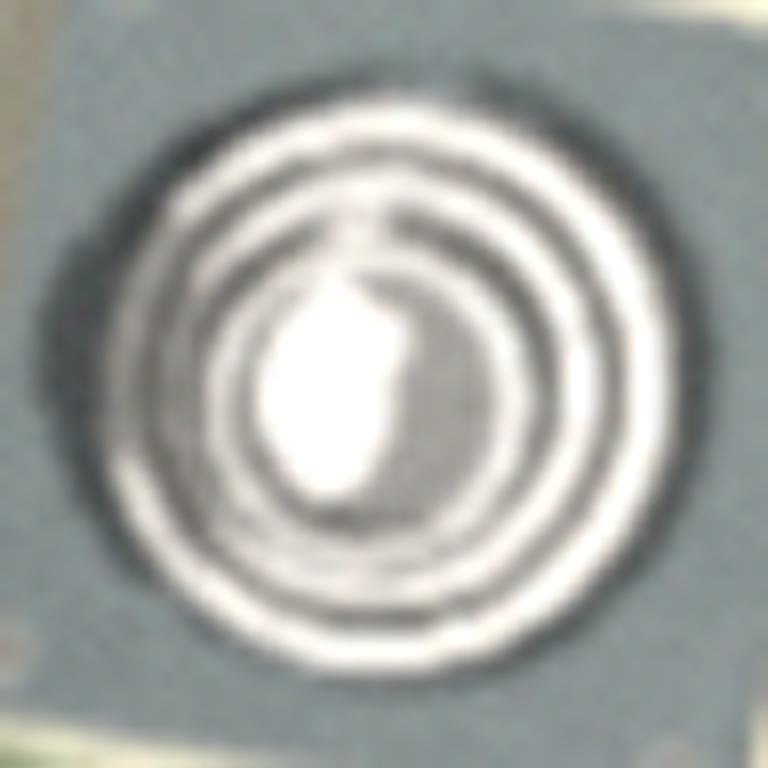

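View pics/b26.png

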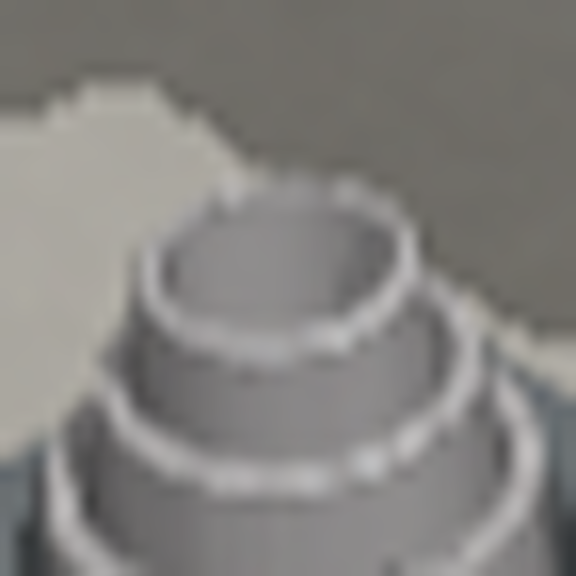

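```bash
python3 - <<'E'
from h import *
f=lambda x,y:(250+x/16-.47,280+y/16-.47); g=lambda x,y:(237+x/16-.47,222+y/16-.47)
print('L top',plane('top',[f(392,388)],48)); print('M top',plane('top',[f(385,388)],66)); print('S top',plane('top',[f(370,405)],84))
print('S scene',plane('scene',[g(280,266)],84)); print('M scene',plane('scene',[g(289,368)],66))
# rays closest
def tri(a,b):
    A=[];B=[]
    for n,uv in(('top',a),('scene',b)):
        c,d=ray(n,[uv]); d=d[0]/np.linalg.norm(d[0]); M=np.eye(3)-np.outer(d,d); A.append(M);B.append(M@c)
    return np.linalg.lstsq(np.vstack(A),np.hstack(B),rcond=None)[0]
print(tri(f(370,405),g(280,266)))
E
```

```text
L top [[476.83835676 -97.35729433  48.        ]]
M top [[477.55182408 -98.47793711  66.        ]]
S top [[476.33448297 -98.75770376  84.        ]]
S scene [[ 473.70239011 -100.2730106    84.        ]]
M scene [[474.15134818 -99.40152411  66.        ]]
[476.1050261  -98.32350518  81.56644696]
```

```bash
python3 -m handwheel '[[2,[1,0,3.5],0],[2,[2,0,7],0],[2,[3,0,10],0],[2,[3.9,0,12.8],0],[2,[3.9,0,12.8],0],[2,[3.9,0,12.8],0],[2,[3.9,0,12.8],0]]'; python3 -c "
from h import *
togo((477,-99.5,125))"
```

```text
time_s: 29.6
ee_pos: [478.2, -100.8, 160.0]
ee_rot: [-89.8, 0.1, 75.7]
force: [0.2, 0.3, -1.6]
gripper_width: 25.6
tcp [ 478.2 -100.8  160. ] [-89.81   0.14  75.68] w 25.6 t 29.6
shift cm [0.11 3.5  0.13]
```

```bash
python3 -m handwheel '[[2,[0.1,2,0.12],0],[2,[0.1,3.5,0.12],0],[2,[0.1,3.5,0.12],0],[2,[0.1,3.5,0.12],0],[2,[0.1,3.5,0.12],0]]'; python3 -c "
from h import *
togo((477,-99.5,89)); print(state()['force'])"
```

```text
time_s: 30.1
ee_pos: [478.1, -99.9, 125.8]
ee_rot: [-89.9, 0.1, 75.7]
force: [0.1, -0.8, -1.4]
gripper_width: 25.3
tcp [478.1 -99.9 125.8] [-89.91   0.14  75.67] w 25.3 t 30.1
shift cm [0.02 3.68 0.12]
[ 0.0602698  -0.76211116 -1.42839443]
```

```bash
python3 -m handwheel '[[2,[0.02,0.4,0.15],0],[2,[0.02,0.7,0.15],0],[2,[0.02,0.9,0.15],0],[2,[0.02,1.1,0.15],0],[2,[0.02,1.3,0.15],0],[2,[0.02,1.5,0.15],0],[2,[0.02,1.5,0.15],0]]'; python3 - <<'E'
from h import *
togo((477,-99.5,89)); print(state()['force'],state()['torque'])
b=vision.grab_frame('scene')
crop(b,235,205,45,50,12,'pics/b27.png')
E
```

```text
time_s: 30.8
ee_pos: [476.5, -99.4, 110.4]
ee_rot: [-89.9, 0.1, 75.7]
force: [1.3, 0.2, -0.7]
gripper_width: 25.0
tcp [476.5 -99.4 110.4] [-89.87   0.14  75.67] w 25.0 t 30.8
shift cm [ 0.01  2.14 -0.05]
[ 1.25469018  0.18847649 -0.74147314] [-0.02675352  0.02530114 -0.03186207]
```

View pics/b27.png

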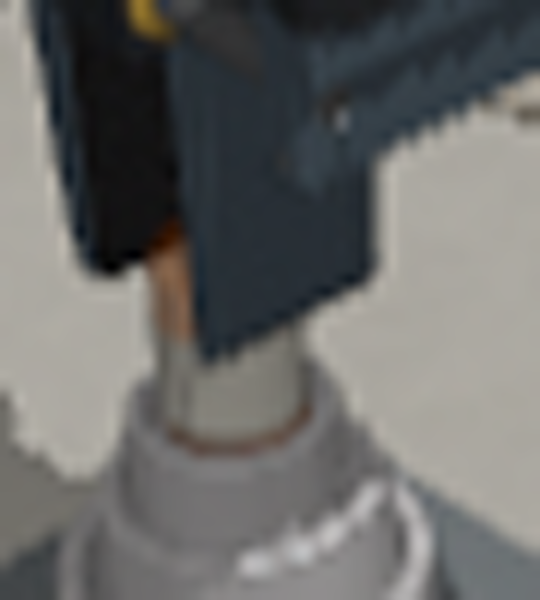

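```bash
python3 -m handwheel '[[2,[0,0.4,0],0],[2,[0,0.8,0],0],[2,[0,1.2,0],0],[2,[0,1.6,0],0],[2,[0,1.9,0],0],[2,[0,1.9,0],0]]'; python3 -c "
from h import *
togo((477,-99.5,89)); print(state()['force'],state()['torque'])"
```

```text
time_s: 31.45
ee_pos: [476.2, -99.3, 91.0]
ee_rot: [-89.8, 0.1, 75.7]
force: [0.4, -0.4, -0.8]
gripper_width: 24.9
tcp [476.2 -99.3  91. ] [-89.82   0.14  75.67] w 24.9 t 31.45
shift cm [ 0.    0.2  -0.08]
[ 0.35957226 -0.40145078 -0.77212543] [ 0.02311236 -0.0374939   0.00545754]
```

```bash
python3 -m handwheel '[[2,[0,0.1,0],0],[2,[0,0.2,0],0],[2,[0,0.28,0],0],[2,[0,0.28,0],0]]';python3 -m handwheel '[[2.8,[0,0,0],0],[3.2,[0,0,0],0],[3.6,[0,0,0],0],[3.8,[0,0,0],0],[3.8,[0,0,0],0]]'; python3 -m handwheel '[[3.8,[0,-3,0],0],[3.8,[0,-6,0],0],[3.8,[0,-9,0],0],[3.8,[0,-9,0],0],[3.8,[0,-9,0],0]]'; python3 -m handwheel '[[3.8,[-2,0,-5],0],[3.8,[-4,0,-10],0],[3.8,[-4,0,-13],0],[3.8,[-4,0,-13],0],[3.8,[-4,0,-13],0],[3.8,[-4,0,-13],0]]';python3 - <<'E'
from h import *
b=vision.grab_frame('scene');a=vision.grab_frame('top')
cv2.imwrite('pics/s_end.png',b[:,:,::-1])
overlay(b,'scene',[(476.4,-98.6,118,7,(0,255,0)),(476.4,-98.6,84,19,(255,0,0))],(215,160,90,110),5,'pics/b28.png')
crop(np.clip(a*2.0,0,255).astype(np.uint8),235,265,80,80,7,'pics/a28.png')
cv2.imwrite('pics/t_end.png',np.clip(a*2.0,0,255).astype(np.uint8)[:,:,::-1])
E
```

```text
time_s: 31.85
ee_pos: [476.4, -99.4, 88.7]
ee_rot: [-89.9, 0.1, 75.7]
force: [0.3, -0.7, 2.6]
gripper_width: 25.5
time_s: 32.35
ee_pos: [476.4, -99.4, 88.6]
ee_rot: [-89.9, 0.1, 75.7]
force: [-0.5, 0.1, 0.1]
gripper_width: 38.4
time_s: 32.85
ee_pos: [476.7, -99.2, 178.8]
ee_rot: [-89.9, 0.1, 75.7]
force: [0.4, -0.5, -0.6]
gripper_width: 38.2
time_s: 33.45
ee_pos: [591.1, -169.5, 177.4]
ee_rot: [-89.7, 0.1, 75.7]
force: [-0.1, 0.2, -0.6]
gripper_width: 38.0
```

View pics/b28.png

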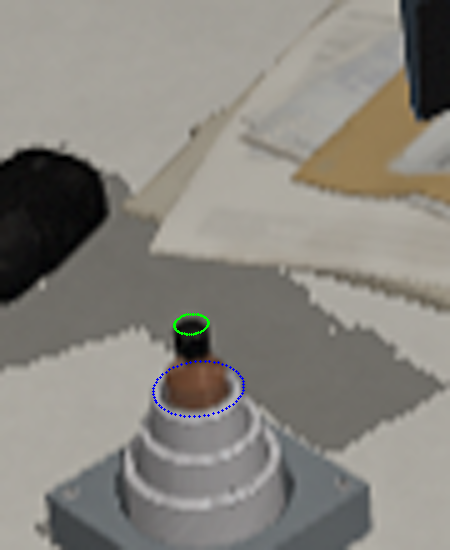

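View pics/a28.png

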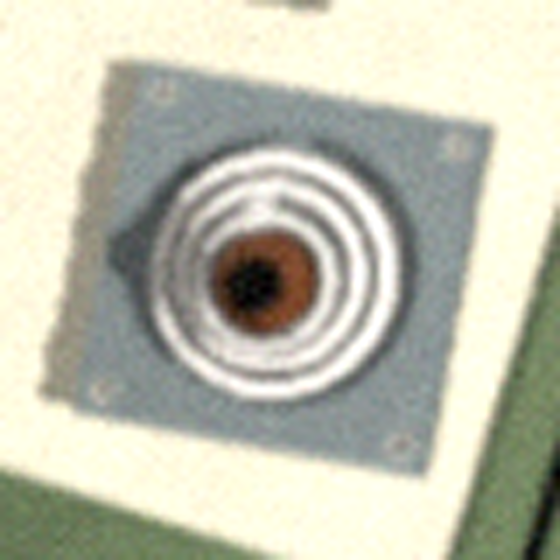

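View pics/s_end.png

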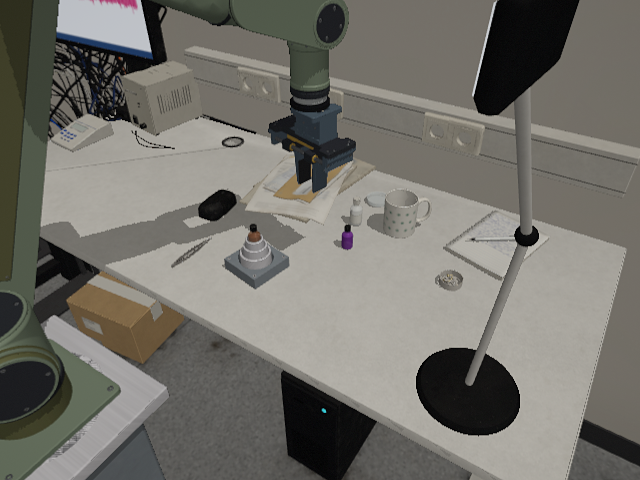

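```bash
python3 -c "
from workcell import job,state
s=state();print(s['time_s'],s['force'],s['qvel'].round(1)); print(job.job_done())"
```

```text
33.55 [-0.62554441 -1.23367898 -0.30906362] [ 0.  -0.4 -0.5 -0.  -0.1  0. ]
the job is handed in; nothing more can be done
None
```

I put the large insert in the well, the middle insert in the large one and the small insert in the middle one. I then stood the brown bottle in the small insert. Each was pushed down until it touched the floor below (peak measured force 9 N) and released before the next. I handed the job in at 33.6 s with the gripper empty and clear.

**What the last checks showed:**
- **Top view:** the rims sit nested, with the bottle inside the small insert.
- **Scene view:** the bottle stands upright, with its cap close to the expected 118 mm. By eye, the purple look-alike, dropper bottle, tin and forceps are where they were at the start.

**What disagreed:**
- **Rim heights:** the nested rims showed about 1 pixel (2–3 mm) lower or nearer in the scene view than in the top view. I trusted the top view, which agreed with the arm's position at release. The contact heights matched fully seated parts.
- **Gripper width:** it read up to 3.5 mm narrower than the parts (65.4 mm on the 68 mm insert, for example), and the held inserts leaned slightly. Neither affected the placing.
- **First try with the bottle:** I backed off, measured the small insert again, then lowered the bottle cleanly.

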